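# Tighten the recessed foot bolt of an upholstered footrest

## Task

This upturned footrest has one foot whose bolt is still slack: the one without a felt cap. Take the 12 mm hex key (orange grip) out of the stand, find the recessed hex socket by feel, pressing only lightly until the key drops in, and seat it fully. Then turn the bolt clockwise until it comes up tight, regrasping the key every quarter turn or as your wrist needs, let go and leave the key standing in the bolt for me to check by hand. Leave the other key, the tin and the hammer where they are.

Things in the scene. Friction and masses are not known exactly. Their poses are not given: they have to be found in the camera images.
- footrest: Upholstered footrest lying upside down, fixed on a black rubber mat. Pad 340 x 240 mm, board top at 76 mm. Four 70 mm square wooden block feet, 50 mm high, at (+-120, +-70) mm from its centre, tops at 126 mm; three carry black felt caps 4 mm thick, the one at (-120, +70) is open. Origin: its centre on the table; x along its length, z up.
- foot_top (a point): Centre of the open foot's top, at the mouth of its round counterbore, 37 mm wide, 32 mm deep; axes as the footrest. In it stands a bolt head, 23 mm wide, face 14 mm below this point; slack, it lies to one side of its oversize hole, its axis 3.5 to 4.5 mm off this point's vertical, in no known direction. Hex socket 12.8 mm across flats, 14 mm deep (floor 28 mm below this point), turned to no known angle.
- bolt (a joint): Bolt angle in rad, growing clockwise seen from above: 1.7 to 2.6 at the start, hard stop at 5.0 = tight. Thread drag about 0.12 N m all the way; it stays where it is left. The key turns about 0.1 rad in the socket before the bolt follows.
- key: Hex key with four-sided orange grip, 0.15 kg, upright in the stand. Steel hex blade 12 mm across flats, 72 mm long, last 2.5 mm tapered to a 9.4 mm flat end: centred, the end drops 2.5 mm into the socket at any angle, the rest only when the hexes line up. Grip 26 mm square (sides along x and y), 42 mm high, its middle 93 mm above the tip. Origin: centre of the tip; z up to the grip.
- small_key: The other key, same form with a grey grip, blade only 8 mm: too small for this bolt. Origin and axes as the orange one's.
- stand: Wooden stand of the keys, fixed: block 70 x 160 mm, 65 mm high, two round holes 15.5 mm wide, 50 mm deep, at (0, +-40) mm; either key may be in either hole. The keys lift straight up out of it. Origin: centre of its underside.
- tin: Adhesive tin, 86 mm wide, 100 mm high, standing. Origin: centre of its underside.
- hammer: Small hammer with wooden handle, 260 mm long, lying on the table along its x axis. Origin: middle of its length, underside.

How it is judged:
On the way, in this order (a step that is already met when the one before it is completed fails the run):
1. the key is seated in the bolt's socket, the bolt still slack (z of key in the frame of foot_top below -0.022 m and horizontal distance between key and foot_top below 0.01 m and value of joint bolt below 4.5 rad), for 0.2 s.
2. the bolt is turned up tight with the key seated in it (z of key in the frame of foot_top below -0.022 m and horizontal distance between key and foot_top below 0.01 m and value of joint bolt above 4.88 rad), for 0.1 s.
At the end, for the whole second after the job is handed in: The bolt is tight (within 0.12 rad of its stop); the orange key stands released and still in the bolt's socket, its tip more than 22 mm below the foot's top and within 10 mm of its centre, upright within 0.15 rad; the other key, the tin and the hammer are within 20 mm of where they were (all of step 2 and angle between key's own z axis and vertical below 0.15 rad and linear speed of key below 0.02 m/s and distance of each of small_key, tin, hammer from where it was at the start of the episode below 0.02 m); the robot touches nothing.
It fails at once if the key is pressed on the bolt or the foot with more than 40 N while it is not seated in the socket (contact force between key and footrest above 40 N and z of key in the frame of foot_top above -0.022 m).
It fails at once if the other key is taken out or the tin or the hammer knocked away (distance of any of small_key, tin, hammer from where it was at the start of the episode above 0.03 m).
It also fails if it takes over 67 s, if anything falls off the work surface, if the arm or the gripper's body presses on something with over 40 N, if the wrist force passes 120 N, or if a joint passes its speed limit or range.

## Robot

A 6-joint arm with a two-finger parallel gripper is mounted at the origin on the work surface. World frame = base frame: x ahead of the robot, y to its left, z up, the work surface at z = 0. Lengths are in m, angles in rad, forces in N, time in s.
With the tool pointing down it reaches from about 0.35 to 0.775 m from the base axis. Payload 7.3 kg.
Tool frame: the origin (TCP) lies at the centre of the arm's flange, where the gripper is bolted on; the fingertips stand 178 mm ahead of it and the grasp point (between the pads) lies 159 mm ahead of it; x points along the fingers, y is the direction in which the jaws open and shut, and the axes are right-handed (so a half turn about x gives the same grasp; the last joint's range is limited). The gripper opens to 92 mm and grips with 3 to 60 N. Pads are 19 mm wide; open, the fingers measure 130 mm over their backs; the gripper's body (75 mm by 190 mm) begins 47 mm behind the grasp point.
Start: joints at [-1.275, 0.342, 1.524, -0, 1.275, -0.146], TCP at [0.224, -0.475, 0.405] pointing down, gripper open.
Joint ranges: [-2.53, 2.53], [-0.77, 2.02], [0.04, 2.7], [-1, 4.14], [0.28, 2.66], [-3.11, 3.11]. Speed limits (rad/s): [2.57, 2.57, 3.14, 3.14, 3.14, 3.14].

## Interface

Orientations are given as [roll, pitch, yaw] about the fixed x, y, z axes, in that order (R = Rz(yaw) Ry(pitch) Rx(roll)).
In Python, from cell import readout, cams, workorder gives the robot as it stands.
- The arm moves only by the shell command python3 -m inch 'ROWS' [FORCE]. ROWS is text: rows parted by semicolons, each of 5 numbers parted by spaces: the shift along the world's x, y, z in mm, then the turn about the world's z in rad, then the opening, from 0 (shut) to 1 (fully open). A call has 1 to 8 rows; each row shifts and turns the commanded pose from where the row before left it; what a row does not reach is not made up. A row lasts 1/12 s, in which the tool goes at most 41.7 mm and 7.16 degrees, less where a joint would pass 70% of its speed; a pose out of reach is approached as far as the arm can. A call is refused whole if a number of a shift passes 41.7 or a number of a turn 0.125, either way. A call with a gripper value outside its range is refused whole. The fingers move at their own pace and stop on an object; FORCE is the grip in N (left out, the last holds). Time passes only in rows, so rows that do not move let the fingers close. It gives the time, the measured TCP pose, the force and the opening at its end, in the units of the state.
- readout.observe(): the state, without advancing time (a new reading comes with each control period).
- cams.read_camera(name): name is "scene" or "top" or "wrist"; returns a dict with "color" (400x640x3 uint8, red, green, blue), "fx", "fy", "cx", "cy" (pixels), "world_to_cam" (4x4, takes a point from world to camera coordinates); the wrist camera has in their place "T_tool_cam" (4x4, takes a point from camera to tool coordinates, whose origin is the TCP and whose axes are the tool frame's). Camera axes: x right, y down, z forward; pixel columns grow to the right and rows downward; lengths in m; the calibration is good to about 2 mm. A picture is of the moment at which its call begins: read the wrist's pose just before it. There is no depth.
- workorder.hand_in(): hands the job in, once; it reports no verdict.
The state is a dict: "time": time; "qpos": joint angles; "qvel": joint speeds; "joint_efforts": joint torques, N m; "tool_pos": TCP position; "tool_rot": TCP orientation; "contact_force": force on the tool from outside, world axes, zero at the start; "torque": the same for the moment, N m; "opening": finger opening in m.
Only numpy, scipy, OpenCV 4.12 (cv2) and the standard library are available. Lean on these libraries where they do the work, as an engineer would, in place of code of your own. Each camera call takes 0.05 s, during which the arm holds its last target.

## Working session

There is one attempt and no reset: what is moved stays moved. The work goes in short steps, Python scripts to look and compute and a shell command to move; the robot and the scene stay as the last step left them, time stands still between calls to the robot, and variables do not carry over. Pictures are saved under pics/ and viewed, and the job is handed in when it is done.

```bash
ls; mkdir -p pics; python3 - <<'E'
from cell import readout,cams
import cv2
print(readout.observe())
for n in ["scene","top","wrist"]:
    c=cams.read_camera(n); cv2.imwrite(f"pics/{n}0.png",c["color"][:,:,::-1])
    print(n,{k:(v.tolist() if hasattr(v,'tolist') else v) for k,v in c.items() if k!="color"})
E
```

```text
pics
{'time': 0.0, 'qpos': array([-1.27499900e+00,  3.42736311e-01,  1.52501432e+00, -1.38143869e-05,
        1.27540984e+00, -1.45979091e-01]), 'qvel': array([-7.83477286e-04, -5.99582007e-04, -4.42974598e-05,  1.25224466e-03,
        4.97494664e-04,  1.66471272e-03]), 'joint_efforts': array([ 6.16506495e-04, -4.31245852e+01, -2.44224644e+01,  7.17214379e-02,
        5.58446324e-02, -1.31451679e-04]), 'tool_pos': array([ 0.22445054, -0.47445371,  0.40403864]), 'tool_rot': array([-1.70835005,  1.56922845,  1.87502305]), 'contact_force': array([ 0.22265414,  0.69590533, -0.3657147 ]), 'torque': array([-0.0183936 ,  0.02605889,  0.00977029]), 'opening': 0.09186300468972092}
scene {'fx': 470.3968333333034, 'fy': 470.3968333333034, 'cx': 315.34412589303605, 'cy': 192.25292208415803, 'world_to_cam': [[0.7441494791169326, 0.6678054919496161, -0.01665465856534337, -0.3925078272418009], [0.414122042137325, -0.48074068526751024, -0.7729109442520116, -0.2394370955343801], [-0.5241607453310565, 0.5682642153527315, -0.6342959046088308, 1.4943892440083701], [0.0, 0.0, 0.0, 1.0]]}
top {'fx': 367.1734382391998, 'fy': 367.1734382391998, 'cx': 321.1379932212119, 'cy': 197.18669558454997, 'world_to_cam': [[-0.0022733272356213288, -0.9998063968146046, 0.019544842590236238, -0.12063132441562967], [-0.9804421822211996, -0.0016178857294907643, -0.19680068538269477, 0.6210199502027183], [0.19679420546502863, -0.019609980478410508, -0.9802486875079326, 0.985094542820981], [0.0, 0.0, 0.0, 1.0]]}
wrist {'fx': 324.4105113563302, 'fy': 324.4105113563302, 'cx': 320.1688895241018, 'cy': 203.61432428629834, 'T_tool_cam': [[-0.0013444823687979851, -0.30373981671503897, 0.9527540690593107, 0.02029688790804085], [0.9999986269594835, -0.0013313403006085529, 0.0009867178681327404, 0.00017818183584838998], [0.0009687343842913714, 0.9527540875141484, 0.30374118963152524, -0.0839644377978391], [0.0, 0.0, 0.0, 1.0]]}
```

View pics/scene0.png

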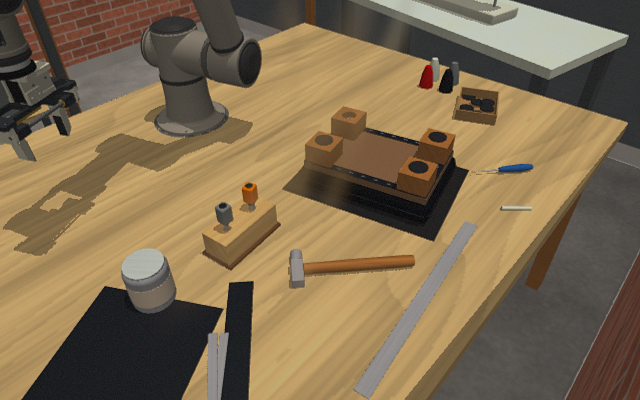

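View pics/top0.png

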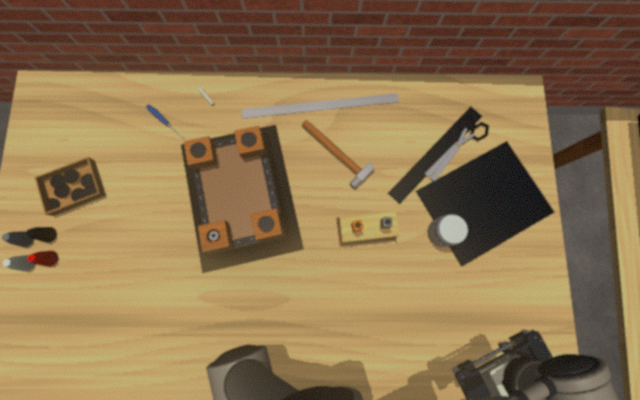

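View pics/wrist0.png

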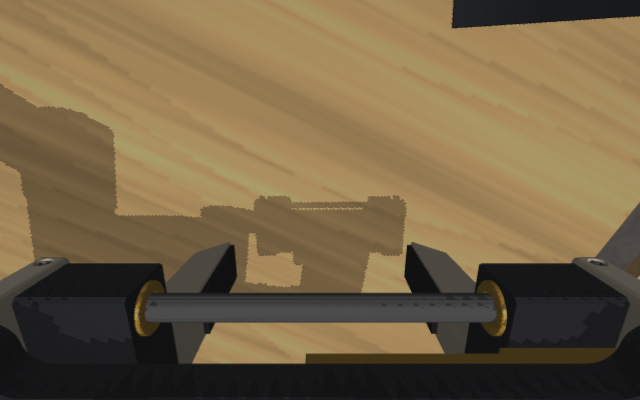

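The scene view shows the stand, with the orange key near (249,190) and the grey one at (224,212), and the footrest behind them. In the top view the foot at (213,236) looks open, and the keys are at (357,226) orange and (386,222) grey. I'll enlarge these areas.

```bash
python3 - <<'E'
import cv2
a=cv2.imread("pics/top0.png")
cv2.imwrite("pics/top_f.png",cv2.resize(a[110:280,170:310],None,fx=4.2,fy=3.5*1.2*0+3.5,interpolation=cv2.INTER_CUBIC) if 0 else cv2.resize(a[115:275,170:310],None,fx=3.7,fy=3.7,interpolation=cv2.INTER_CUBIC))
cv2.imwrite("pics/top_s.png",cv2.resize(a[195:255,325:415],None,fx=8,fy=8,interpolation=cv2.INTER_CUBIC))
b=cv2.imread("pics/scene0.png")
cv2.imwrite("pics/sc_s.png",cv2.resize(b[170:275,190:300],None,fx=5.5,fy=5.5,interpolation=cv2.INTER_CUBIC))
E
```

```text
(no output)
```

View pics/top_f.png

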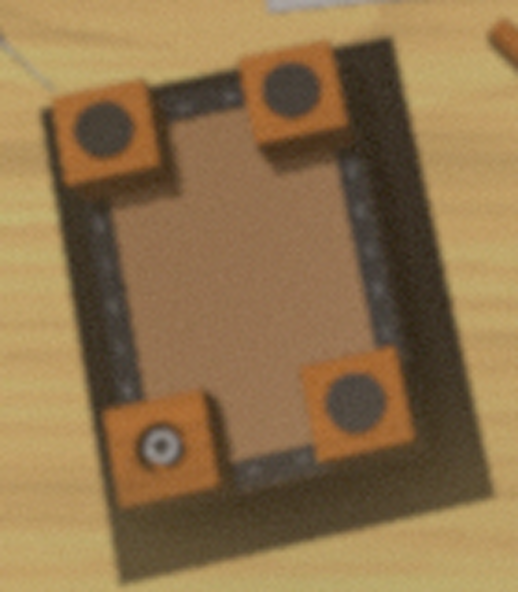

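View pics/top_s.png

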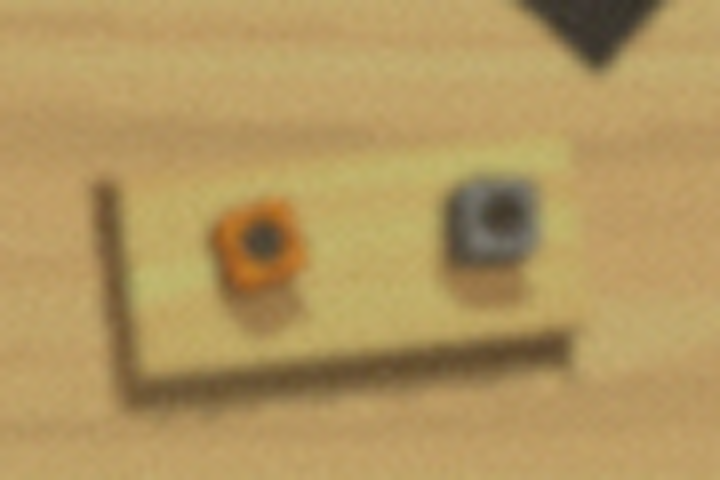

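View pics/sc_s.png

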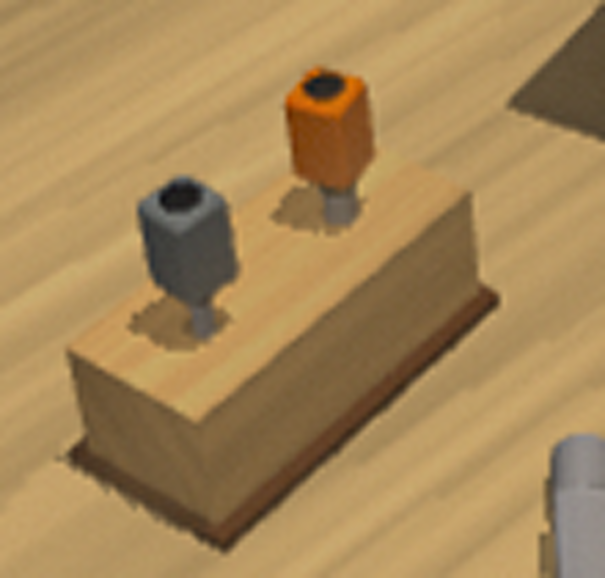

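```bash
cat > h.py <<'E'
import numpy as np, cv2
from scipy.spatial.transform import Rotation as R
from cell import readout,cams
def cal(name):
    c=cams.read_camera(name); return c
def ray(c,W2C,px,z):
    d=np.array([(px[0]-c["cx"])/c["fx"],(px[1]-c["cy"])/c["fy"],1])
    T=np.linalg.inv(W2C); o=T[:3,3]; d=T[:3,:3]@d
    return (o+d*(z-o[2])/d[2])
def wristW2C(c,s):
    T=np.eye(4);T[:3,:3]=R.from_euler('xyz',s["tool_rot"]).as_matrix();T[:3,3]=s["tool_pos"]
    return np.linalg.inv(T@c["T_tool_cam"])
def proj(c,W2C,p):
    q=W2C[:3,:3]@np.asarray(p)+W2C[:3,3]
    return np.array([c["fx"]*q[0]/q[2]+c["cx"],c["fy"]*q[1]/q[2]+c["cy"]])
E
python3 - <<'E'
from h import *
c=cal("top");W=c["world_to_cam"]
f=lambda x,y:(170+(x+.5)/3.7-.5,115+(y+.5)/3.7-.5)
s=lambda x,y:(325+(x+.5)/8-.5,195+(y+.5)/8-.5)
for n,p,z in [("bolt",f(162,446),.112)]+[("cap",f(*q),.13) for q in[(105,129),(292,90),(356,404)]]+[("okey",s(265,238),.129),("gkey",s(502,213),.129)]+[("okc",s(*q),.129) for q in [(213,215),(290,200),(302,272),(232,292)]]+[("ste",s(*q),.065) for q in [(140,380),(568,330),(570,135)]]:
    print(n,ray(c,W,p,z).round(4))
c=cal("scene");W=c["world_to_cam"]
g=lambda x,y:(190+(x+.5)/5.5-.5,170+(y+.5)/5.5-.5)
for n,p,z in [("okey",g(327,85),.129),("gkey",g(182,196),.129)]+[("okc",g(*q),.129) for q in [(288,98),(319,68),(371,83),(342,115)]]: print(n,ray(c,W,p,z).round(4))
E
```

```text
bolt [0.5081 0.1656 0.112 ]
cap [0.7393 0.2152 0.13  ]
cap [0.7702 0.0794 0.13  ]
cap [0.536  0.0256 0.13  ]
okey [ 0.5349 -0.2157  0.129 ]
gkey [ 0.5432 -0.2945  0.129 ]
okc [ 0.5425 -0.1987  0.129 ]
okc [ 0.5475 -0.2243  0.129 ]
okc [ 0.5237 -0.2277  0.129 ]
okc [ 0.5171 -0.2045  0.129 ]
ste [ 0.4933 -0.1788  0.065 ]
ste [ 0.5106 -0.329   0.065 ]
ste [ 0.5797 -0.3327  0.065 ]
okey [ 0.5318 -0.2151  0.129 ]
gkey [ 0.5405 -0.295   0.129 ]
okc [ 0.5264 -0.2305  0.129 ]
okc [ 0.5213 -0.2099  0.129 ]
okc [ 0.544 -0.203  0.129]
okc [ 0.5501 -0.2238  0.129 ]
```

```bash
python3 -m inch '31 26 0 0 1;31 26 0 0 1;31 26 0 0 1;31 26 0 0 1;31 26 0 0 1;31 26 0 0 1;31 26 0 0 1;31 26 0 0 1' 40; python3 -m inch '30 25 0 0 1;29 25 0 0 1;0 0 0 -0.1 1;0 0 0 0 1;0 0 0 0 1'
python3 - <<'E'
from h import *
s=readout.observe();c=cal("wrist")
cv2.imwrite("pics/w1.png",c["color"][:,:,::-1])
m=R.from_euler('xyz',s["tool_rot"]).as_matrix()
print(s["time"],s["tool_pos"],s["qpos"].round(3),"xdir",m[:,0].round(3),"jaw",m[:,1].round(3),np.degrees(np.arctan2(m[1,1],m[0,1])))
W=wristW2C(c,s)
print(proj(c,W,[.533,-.2155,.129]),proj(c,W,[.542,-.295,.129]))
E
```

```text
time: 0.92
tool_pos: [0.4737, -0.265, 0.4048]
tool_rot: [1.2, 1.571, -1.499]
contact_force: [0.7, -1.2, -0.9]
opening: 0.0922
time: 1.33
tool_pos: [0.5315, -0.2164, 0.4044]
tool_rot: [-0.353, 1.57, 3.134]
contact_force: [-0.1, -0.5, 0.8]
opening: 0.0918
1.3333 [ 0.53145139 -0.21641021  0.40437248] [-0.52   0.433  1.386 -0.     1.324  0.706] xdir [-0.001  0.    -1.   ] jaw [ 0.338 -0.941 -0.   ] -70.23132826168866
[319.50039109 204.39945388] [411.86146619 225.07554697]
```

View pics/w1.png

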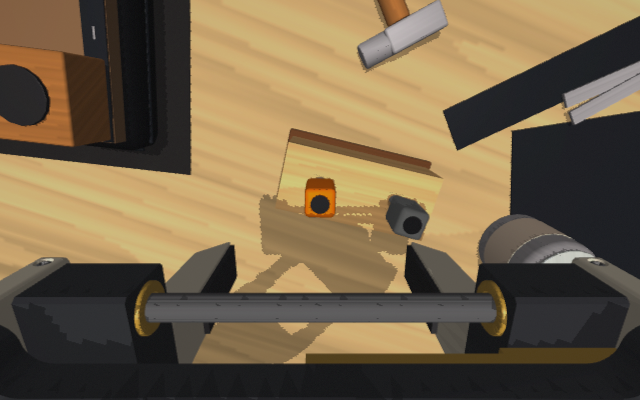

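```bash
python3 - <<'E'
import cv2
a=cv2.imread("pics/w1.png")
cv2.imwrite("pics/w1c.png",cv2.resize(a[165:235,285:355],None,fx=8,fy=8,interpolation=cv2.INTER_CUBIC))
E
```

```text
(no output)
```

View pics/w1c.png

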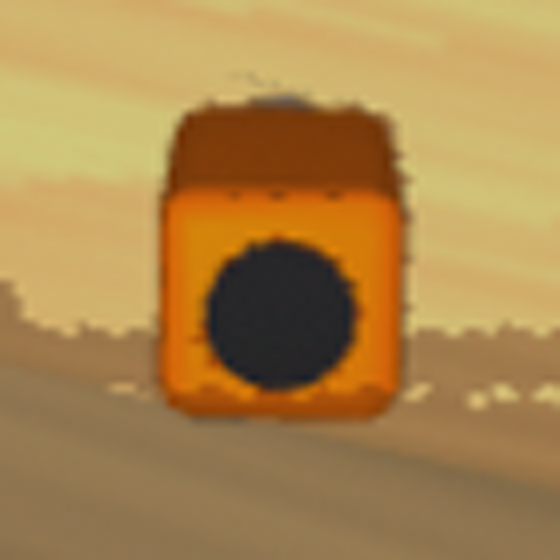

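The grip is square to the jaws and centred at (320,204), where I predicted it. I'll turn half a turn counter-clockwise, which gives the same grasp but leaves the last joint room for the clockwise turning.

```bash
for i in 1 2 3; do :; done; python3 -m inch '0 0 0 0.125 0.5;0 0 0 0.125 0.5;0 0 0 0.125 0.5;0 0 0 0.125 0.5;0 0 0 0.125 0.5;0 0 0 0.125 0.5;0 0 0 0.125 0.5;0 0 0 0.125 0.5' |head -2;python3 -m inch '0 0 0 0.125 0.5;0 0 0 0.125 0.5;0 0 0 0.125 0.5;0 0 0 0.125 0.5;0 0 0 0.125 0.5;0 0 0 0.125 0.5;0 0 0 0.125 0.5;0 0 0 0.125 0.5'|head -2;python3 -m inch '0 0 0 0.125 0.5;0 0 0 0.125 0.5;0 0 0 0.125 0.5;0 0 0 0.125 0.5;0 0 0 0.125 0.5;0 0 0 0.125 0.5;0 0 0 0.125 0.5;0 0 0 0.125 0.5';python3 -m inch '1 1 0 0.125 0.5;0 0 0 0.017 0.5;0 0 -40 0 0.5;0 0 -20 0 0.5;0 0 0 0 0.5'
python3 - <<'E'
from h import *
s=readout.observe();c=cal("wrist")
cv2.imwrite("pics/w2.png",c["color"][:,:,::-1])
m=R.from_euler('xyz',s["tool_rot"]).as_matrix()
print(s["time"],s["tool_pos"],s["qpos"].round(3),"xdir",m[:,0].round(3),"jaw",np.degrees(np.arctan2(m[1,1],m[0,1])))
W=wristW2C(c,s)
print(proj(c,W,[*s["tool_pos"][:2],.129]))
E
```

```text
time: 2.05
tool_pos: [0.5305, -0.2179, 0.4049]
time: 2.72
tool_pos: [0.5305, -0.2179, 0.4049]
time: 3.38
tool_pos: [0.5305, -0.2179, 0.4049]
tool_rot: [-2.26, 1.571, -2.054]
contact_force: [0.1, 0.8, -0.3]
opening: 0.0457
time: 3.8
tool_pos: [0.5308, -0.2159, 0.3405]
tool_rot: [2.288, 1.562, 2.627]
contact_force: [-1.1, 0.7, -1.1]
opening: 0.0456
3.8 [ 0.53078275 -0.21590221  0.34047153] [-0.52   0.487  1.48  -0.     1.183 -2.43 ] xdir [-0.008  0.004 -1.   ] jaw 109.41262467102985
[318.59070056 235.77796734]
```

View pics/w2.png

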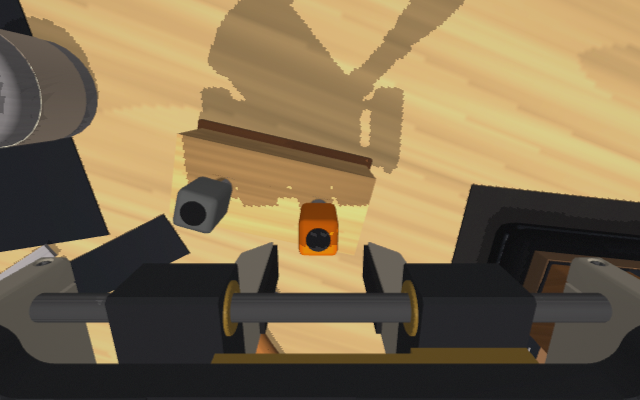

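```bash
python3 -m inch '2 0 -35 0 0.5;0 0 -35 0 0.5;0 0 -4 0 0.5;0 0 0 0 0.5;0 0 0 0 0.5' 
python3 - <<'E'
from h import *
s=readout.observe();c=cal("wrist")
cv2.imwrite("pics/w3.png",c["color"][:,:,::-1])
print(s["tool_pos"],s["contact_force"])
E
```

```text
time: 4.27
tool_pos: [0.5351, -0.2162, 0.273]
tool_rot: [-0.851, 1.568, -0.509]
contact_force: [-0.4, -0.4, 0.4]
opening: 0.0458
[ 0.53512023 -0.21624258  0.27299966] [-0.35734799 -0.44278876  0.44813793]
```

View pics/w3.png

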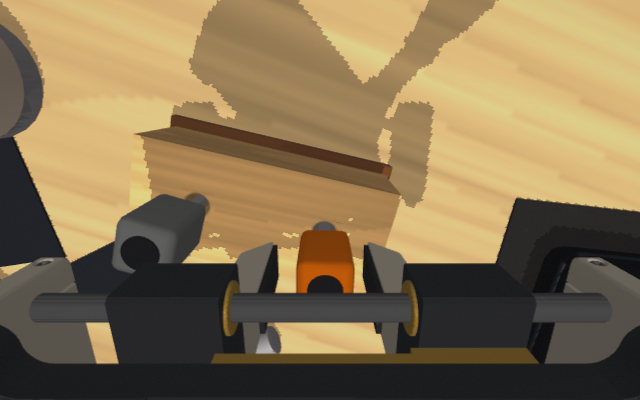

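```bash
python3 -m inch '-2 0 -5 0 0.5;0 0 0 0 0.5;0 0 0 0 0.1;0 0 0 0 0.1;0 0 0 0 0;0 0 0 0 0;0 0 0 0 0;0 0 0 0 0' 45;python3 -m inch '0 0 0 0 0;0 0 0 0 0'
python3 - <<'E'
from h import *
s=readout.observe();c=cal("wrist")
cv2.imwrite("pics/w4.png",c["color"][:,:,::-1])
print(s["tool_pos"],s["tool_rot"],s["contact_force"],s["torque"])
E
```

```text
time: 4.98
tool_pos: [0.5326, -0.2156, 0.266]
tool_rot: [-0.313, 1.57, 0.03]
contact_force: [0.1, 0.7, 3.4]
opening: 0.0256
time: 5.15
tool_pos: [0.5326, -0.2156, 0.266]
tool_rot: [-0.384, 1.57, -0.042]
contact_force: [-0.7, 0.9, 4.3]
opening: 0.0262
[ 0.53256514 -0.21555166  0.26598835] [-0.3838881   1.57045044 -0.0416372 ] [-0.73028234  0.86973463  4.30151464] [ 0.36015402 -0.04130041  0.02485268]
```

View pics/w4.png

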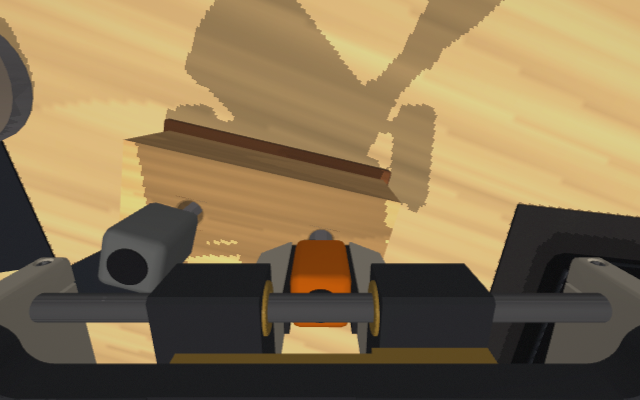

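```bash
python3 -m inch '0 0 15 0 0;0 0 25 0 0;0 0 35 0 0;0 0 35 0 0;0 0 30 0 0;0 0 10 0 0;0 0 0 0 0'
python3 - <<'E'
from h import *
s=readout.observe();c=cal("scene")
cv2.imwrite("pics/s5.png",c["color"][:,:,::-1])
c=cal("wrist")
cv2.imwrite("pics/w5.png",c["color"][:,:,::-1])
print(s["tool_pos"],s["contact_force"],s["opening"])
E
```

```text
time: 5.78
tool_pos: [0.5327, -0.2157, 0.4181]
tool_rot: [-0.871, 1.566, -0.529]
contact_force: [0.1, 0.1, -1.6]
opening: 0.0262
[ 0.53269512 -0.21571775  0.41807527] [ 0.08123106  0.08012345 -1.56656692] 0.02615383271327127
```

View pics/s5.png

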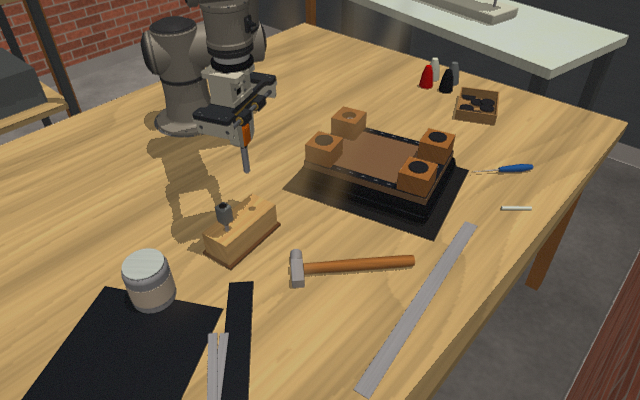

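View pics/w5.png

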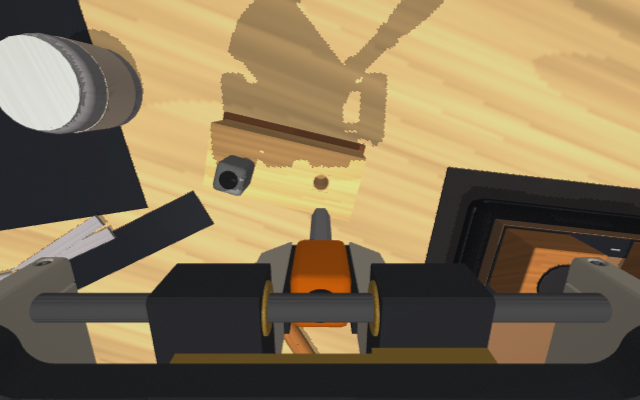

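```bash
python3 -m inch '-2 38 0 0 0;-2 38 0 0 0;-2 38 0 0 0;-2 38 0 0 0;-2 38 0 0 0;-2 38 0 0 0;-2 38 0 0 0;-2 38 0 0 0'|head -2; python3 -m inch '-4 38 0 0 0;-4 36 0 0 0;0 0 0 0 0;0 0 0 0 0'
python3 - <<'E'
from h import *
s=readout.observe()
c=cal("wrist");W=wristW2C(c,s)
cv2.imwrite("pics/w6.png",c["color"][:,:,::-1])
cv2.imwrite("pics/w6c.png",cv2.resize(c["color"][120:260,250:390,::-1],None,fx=4,fy=4,interpolation=cv2.INTER_CUBIC))
print(s["tool_pos"],s["qpos"].round(3),s["contact_force"],s["opening"])
m=R.from_euler('xyz',s["tool_rot"]).as_matrix();print(m[:,0].round(4),np.degrees(np.arctan2(m[1,1],m[0,1])))
print("tip pred",proj(c,W,s["tool_pos"]+m[:,0]*.251),"bolt",proj(c,W,[.508,.1656,.112]),"foot",proj(c,W,[.5051,.1614,.126]))
E
```

```text
time: 6.55
tool_pos: [0.5157, 0.0901, 0.4129]
time: 6.88
tool_pos: [0.5078, 0.1641, 0.413]
tool_rot: [2.982, 1.566, -2.955]
contact_force: [-0.1, -0.4, -1.8]
opening: 0.0259
[0.50780518 0.16407297 0.41304185] [ 0.169  0.353  1.484 -0.     1.309 -1.748] [-0.07210674 -0.42042712 -1.80889729] 0.025853085457991424
[-4.9e-03 -9.0e-04 -1.0e+00] 109.82894055619957
tip pred [320.75107947 213.37066551] bolt [321.98480334 197.16431169] foot [318.60812329 197.10756879]
```

View pics/w6.png

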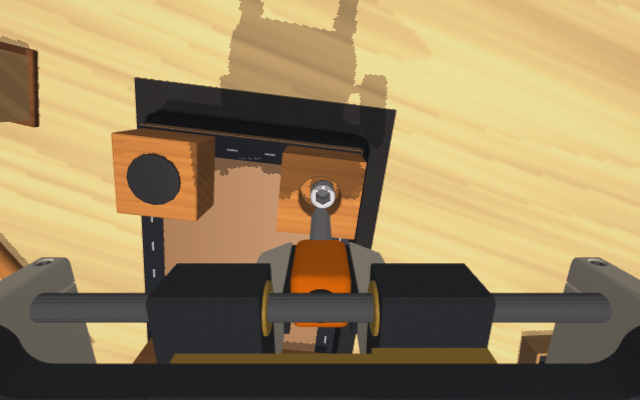

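View pics/w6c.png

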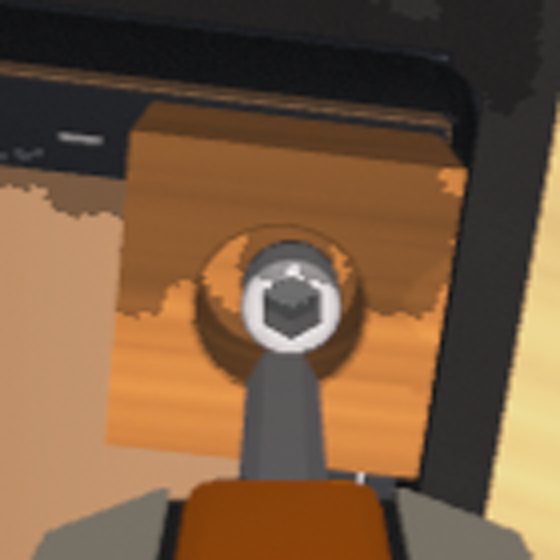

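```bash
python3 - <<'E'
from h import *
a=cv2.imread("pics/w6.png")
b=cv2.resize(a[172:245,285:358],None,fx=8,fy=8,interpolation=cv2.INTER_CUBIC)
b=cv2.convertScaleAbs(b,alpha=1.6,beta=0)
cv2.imwrite("pics/w6d.png",b)
s=readout.observe();c=cal("wrist");W=wristW2C(c,s)
print(s["time"],s["tool_pos"],s["tool_rot"])
f=lambda x,y:(250+(x+.5)/4-.5,120+(y+.5)/4-.5)
print(ray(c,W,f(291,304),.112))
for q in [(196,290),(363,290)]: print(ray(c,W,f(*q),.126))
E
```

```text
6.9333 [0.50817074 0.16277227 0.41341569] [ 3.07255832  1.56641637 -2.86660292]
[0.50718392 0.16409762 0.112     ]
[0.50731817 0.14248596 0.126     ]
[0.4953028  0.17609667 0.126     ]
```

View pics/w6d.png

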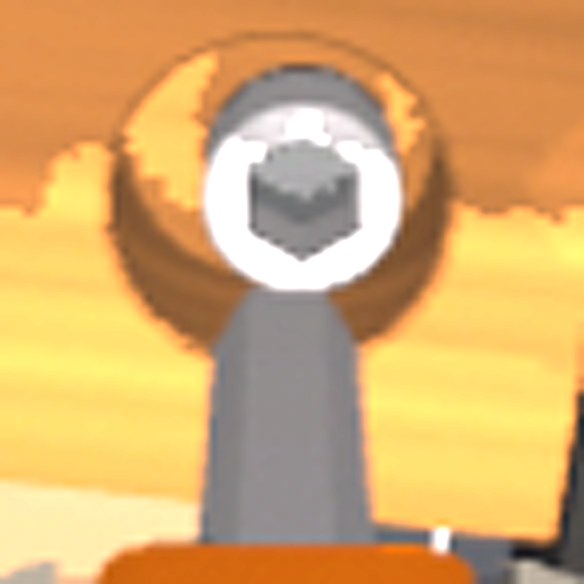

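The tip is where I predicted, near (321,208). The bolt ring is centred at about (322.5,196), with the socket's corners pointing straight up and down the image. One flat of the blade faces the camera, so the key has to turn about 30°. I'll turn it clockwise and check again.

```bash
python3 -m inch '0 0 0 -0.125 0;0 0 0 -0.125 0;0 0 0 -0.125 0;0 0 0 -0.125 0;0 0 0 -0.024 0;0 0 0 0 0;0 0 0 0 0;0 0 0 0 0'
python3 - <<'E'
from h import *
s=readout.observe()
c=cal("wrist");W=wristW2C(c,s)
cv2.imwrite("pics/w7.png",c["color"][:,:,::-1])
b=cv2.resize(c["color"][172:245,285:358,::-1],None,fx=8,fy=8,interpolation=cv2.INTER_CUBIC)
cv2.imwrite("pics/w7d.png",cv2.convertScaleAbs(b,alpha=1.5,beta=0))
t=cal("top"); cv2.imwrite("pics/t7.png",t["color"][:,:,::-1])
print(s["tool_pos"],s["tool_rot"],s["qpos"].round(3),s["qvel"].round(3))
m=R.from_euler('xyz',s["tool_rot"]).as_matrix();print(m[:,0].round(4))
tip=s["tool_pos"]+m[:,0]*.251
print("tip",tip,proj(c,W,tip),"bolt",proj(c,W,[.5068,.1654,.112]))
np.save("W7.npy",W)
E
```

```text
time: 7.65
tool_pos: [0.5086, 0.1618, 0.4155]
tool_rot: [-2.874, 1.57, -3.055]
contact_force: [0.1, 0.0, -0.9]
opening: 0.026
[0.50860755 0.16183872 0.41552735] [-2.8743631   1.57045537 -3.05456545] [ 0.164  0.35   1.482  0.     1.31  -1.226] [ 0.009  0.001 -0.005  0.002  0.002  0.013]
[-3.e-04 -0.e+00 -1.e+00]
tip [0.5085223  0.16183129 0.16452736] [319.78559355 213.35734276] bolt [323.4353259  191.58880093]
```

View pics/w7d.png

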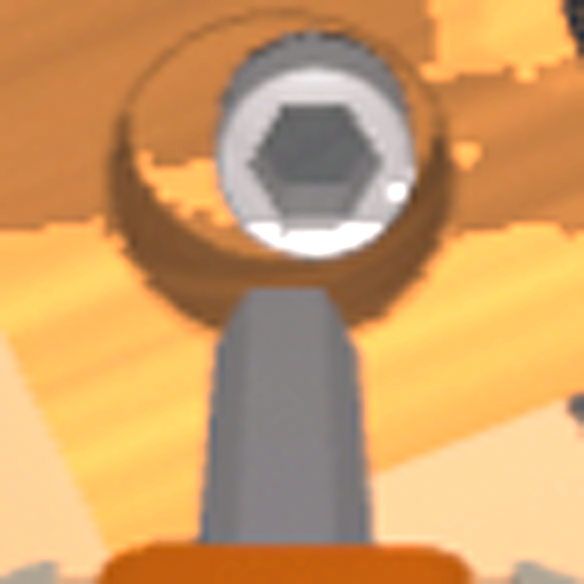

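```bash
python3 - <<'E'
from h import *
s=readout.observe();c=cal("wrist");W=np.load("W7.npy")
f=lambda x,y:(285+(x+.5)/8-.5,172+(y+.5)/8-.5)
print(ray(c,W,f(316,162),.112),ray(c,W,f(281,170),.126))
# tip edge center expected: near edge of tip
a=ray(c,W,f(285,290),.1645);print("tip near edge",a)
T=np.linalg.inv(W);print("cam",T[:3,3])
E
```

```text
[0.50710931 0.16592182 0.112     ] [0.50341915 0.16260167 0.126     ]
tip near edge [0.5042495  0.16292198 0.1645    ]
cam [0.42835726 0.17702685 0.3952577 ]
```

```bash
python3 - <<'E'
import cv2
a=cv2.imread("pics/t7.png")
cv2.imwrite("pics/t7c.png",a[150:300,140:340].repeat(3,0).repeat(3,1))
E
```

```text
(no output)
```

View pics/t7c.png

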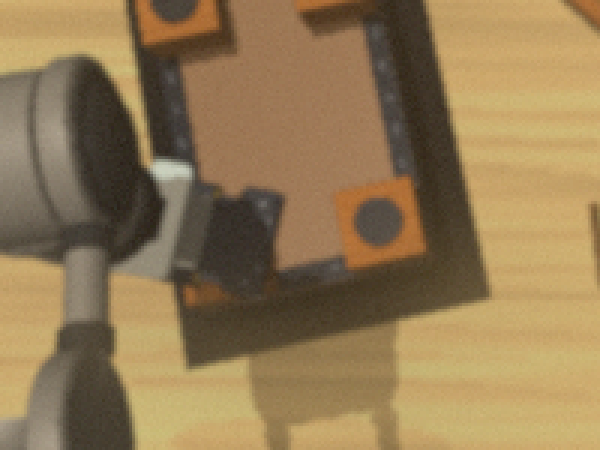

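```bash
python3 -m inch '-1.6 4 0 0 0;0 0 -20 0 0;0 0 -15 0 0;0 0 -5 0 0;0 0 0 0 0;0 0 0 0 0;0 0 0 0 0'
python3 - <<'E'
from h import *
s=readout.observe()
c=cal("wrist");W=wristW2C(c,s)
b=cv2.resize(c["color"][172:245,285:358,::-1],None,fx=8,fy=8,interpolation=cv2.INTER_CUBIC)
cv2.imwrite("pics/w8d.png",cv2.convertScaleAbs(b,alpha=1.5,beta=0))
print(s["tool_pos"],s["contact_force"])
m=R.from_euler('xyz',s["tool_rot"]).as_matrix();print(m[:,0].round(4))
tip=s["tool_pos"]+m[:,0]*.251
print("tip",tip,proj(c,W,tip),"bolt",proj(c,W,[.5071,.1659,.112]))
np.save("W8.npy",W)
E
```

```text
time: 8.38
tool_pos: [0.5071, 0.1666, 0.3767]
tool_rot: [0.411, 1.569, 0.229]
contact_force: [-1.1, -0.1, -0.9]
opening: 0.0258
[0.50714829 0.16659533 0.37671885] [-1.06127217 -0.1108502  -0.91530657]
[ 1.7e-03  4.0e-04 -1.0e+00]
tip [0.50757623 0.16669508 0.12571923] [319.78373444 213.35950981] bolt [318.71185423 207.17995069]
```

View pics/w8d.png

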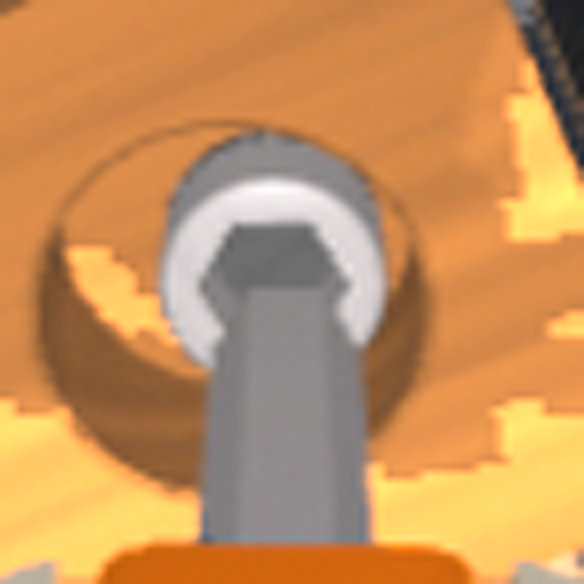

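```bash
python3 -m inch '-0.3 -0.8 -5 0 0;0 0 -5 0 0;0 0 -1 0 0;0 0 0 0 0;0 0 0 0 0;0 0 0 0 0'
python3 - <<'E'
from h import *
s=readout.observe()
c=cal("wrist");W=wristW2C(c,s)
b=cv2.resize(c["color"][172:245,285:358,::-1],None,fx=8,fy=8,interpolation=cv2.INTER_CUBIC)
cv2.imwrite("pics/w9d.png",cv2.convertScaleAbs(b,alpha=1.5,beta=0))
print(s["tool_pos"],s["contact_force"])
m=R.from_euler('xyz',s["tool_rot"]).as_matrix();print(m[:,0].round(4))
tip=s["tool_pos"]+m[:,0]*.251
print("tip",tip,proj(c,W,tip),"bolt",proj(c,W,[.5071,.1659,.112]))
E
```

```text
time: 8.93
tool_pos: [0.5067, 0.1656, 0.3648]
tool_rot: [0.812, 1.571, 0.63]
contact_force: [0.5, 0.4, -1.6]
opening: 0.0258
[0.50665094 0.16563324 0.36483842] [ 0.46172086  0.4465108  -1.62193241]
[ 2.e-04  1.e-04 -1.e+00]
tip [0.50670132 0.16567    0.11383843] [319.7828281  213.35847146] bolt [320.18035387 212.98506648]
```

View pics/w9d.png

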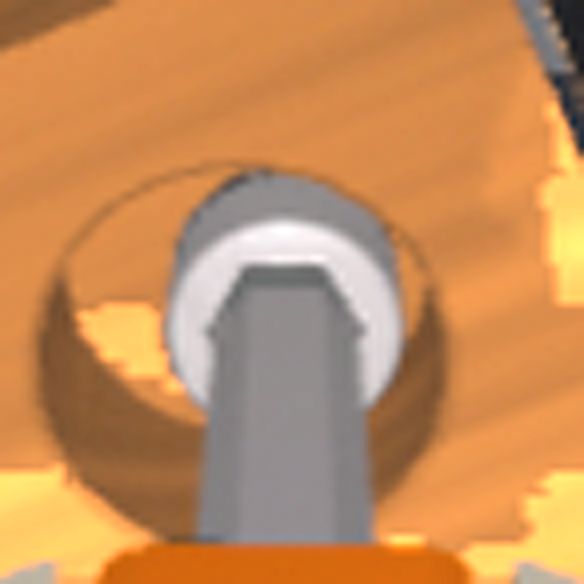

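Ring and blade are concentric to within about 0.5 mm at (285, 288) in the crop, and the hexes are parallel. I'll lower in small steps and watch the force.

```bash
python3 -m inch '0.3 0 -1 0 0;0 0 -1 0 0;0 0 0 0 0'; python3 -m inch '0 0 -1 0 0;0 0 -1 0 0;0 0 0 0 0'
```

```text
time: 9.23
tool_pos: [0.5068, 0.1656, 0.3625]
tool_rot: [-3.093, 1.571, 3.008]
contact_force: [-0.2, 0.7, -0.9]
opening: 0.0256
time: 9.48
tool_pos: [0.5068, 0.1656, 0.3605]
tool_rot: [-2.93, 1.57, -3.112]
contact_force: [0.2, 0.5, -1.4]
opening: 0.0257
```

```bash
python3 -m inch '0 0 -0.7 0 0;0 0 -0.7 0 0;0 0 0 0 0';  python3 -m inch '0 0 -0.7 0 0;0 0 -0.7 0 0;0 0 0 0 0'; python3 -m inch '0 0 -0.7 0 0;0 0 -0.7 0 0;0 0 0 0 0'
```

```text
time: 9.73
tool_pos: [0.5068, 0.1656, 0.3592]
tool_rot: [-3.09, 1.571, 3.012]
contact_force: [0.9, 0.5, -1.2]
opening: 0.0261
time: 9.98
tool_pos: [0.5068, 0.1656, 0.3578]
tool_rot: [-3.065, 1.571, 3.036]
contact_force: [-0.1, 0.8, -1.4]
opening: 0.0261
time: 10.23
tool_pos: [0.5069, 0.1656, 0.3564]
tool_rot: [3.033, 1.571, 2.851]
contact_force: [0.4, 0.0, -1.2]
opening: 0.0258
```

The key has passed its taper with no resistance. I'll continue down to the socket floor.

```bash
python3 -m inch '0 0 -1.5 0 0;0 0 -1.5 0 0;0 0 0 0 0';  python3 -m inch '0 0 -1.5 0 0;0 0 -1 0 0;0 0 0 0 0'; python3 -m inch '0 0 -0.7 0 0;0 0 -0.6 0 0;0 0 0 0 0'
```

```text
time: 10.48
tool_pos: [0.5068, 0.1656, 0.3532]
tool_rot: [-2.925, 1.57, -3.107]
contact_force: [-0.3, 0.6, -1.9]
opening: 0.0261
time: 10.73
tool_pos: [0.5068, 0.1656, 0.3508]
tool_rot: [-3.057, 1.57, 3.044]
contact_force: [-0.2, -0.3, -1.5]
opening: 0.0258
time: 10.98
tool_pos: [0.5069, 0.1656, 0.3496]
tool_rot: [3.054, 1.571, 2.872]
contact_force: [0.0, 0.6, -1.8]
opening: 0.0259
```

```bash
python3 -m inch '0 0 -0.5 0 0;0 0 0 0 0'; python3 -m inch '0 0 -0.5 0 0;0 0 0 0 0'; python3 -m inch '0 0 -0.5 0 0;0 0 0 0 0'
```

```text
time: 11.15
tool_pos: [0.5069, 0.1656, 0.3492]
tool_rot: [2.142, 1.571, 1.961]
contact_force: [-0.6, -1.0, -1.6]
opening: 0.0259
time: 11.32
tool_pos: [0.5069, 0.1656, 0.349]
tool_rot: [0.647, 1.571, 0.465]
contact_force: [-0.9, 0.6, -0.5]
opening: 0.0257
time: 11.48
tool_pos: [0.5069, 0.1656, 0.3489]
tool_rot: [0.394, 1.57, 0.212]
contact_force: [-2.3, 0.6, 3.6]
opening: 0.0256
```

Floor felt at TCP z = 0.349, so the tip is at 0.098 m, exactly the socket floor. Now I'll ease off slightly and turn clockwise.

```bash
cat > st.py <<'E'
from h import *
s=readout.observe();m=R.from_euler('xyz',s["tool_rot"]).as_matrix()
print(round(s["time"],2),s["tool_pos"].round(4),"F",s["contact_force"].round(1),"M",s["torque"].round(2),"jaw",np.degrees(np.arctan2(m[1,1],m[0,1])).round(1),"q",s["qpos"].round(2),"eff6",s["joint_efforts"][5].round(3))
E
python3 st.py; python3 -m inch '0 0 0.8 0 0;0 0 0 -0.1 0;0 0 0 -0.1 0;0 0 0 -0.1 0;0 0 0 -0.1 0;0 0 0 0 0' >/dev/null; python3 st.py
```

```text
11.48 [0.5069 0.1656 0.3489] F [-2.3  0.6  3.6] M [-0.05  0.19  0.01] jaw 79.6 q [ 0.17  0.41  1.59  0.    1.15 -1.22] eff6 0.002
11.98 [0.5067 0.1655 0.3489] F [-1.2 -1.2  0.7] M [-0.2   0.19  0.02] jaw 56.5 q [ 0.17  0.41  1.59 -0.    1.15 -0.81] eff6 1.471
```

```bash
python3 -m inch '0 0 0 -0.12 0;0 0 0 -0.12 0;0 0 0 -0.12 0;0 0 0 -0.12 0;0 0 0 -0.12 0;0 0 0 -0.12 0;0 0 0 -0.12 0;0 0 0 0 0' >/dev/null; python3 st.py;python3 - <<'E'
from h import *
c=cal("wrist")
cv2.imwrite("pics/w10.png",c["color"][:,:,::-1])
E
```

```text
12.65 [0.5065 0.1654 0.3489] F [-3.  -2.   3.2] M [-0.45  0.66  0.06] jaw 8.5 q [ 0.17  0.41  1.59 -0.    1.15  0.02] eff6 1.771
```

View pics/w10.png

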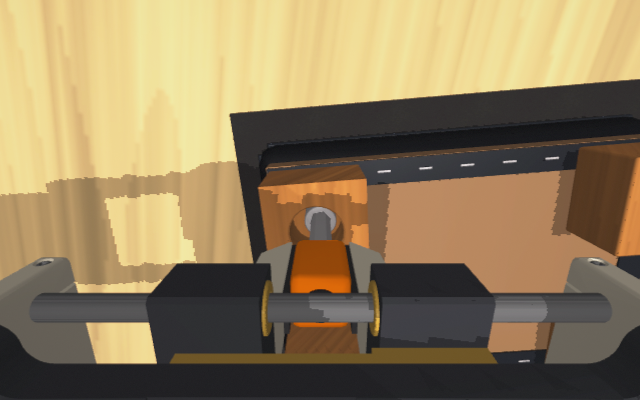

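```bash
python3 -m inch '0 0 0 -0.12 0;0 0 0 -0.12 0;0 0 0 -0.12 0;0 0 0 -0.12 0;0 0 0 -0.12 0;0 0 0 -0.12 0;0 0 0 -0.12 0;0 0 0 0 0' >/dev/null; python3 st.py; python3 -m inch '0 0 0 -0.1 0;0 0 0 -0.1 0;0 0 0 0 0' >/dev/null; python3 st.py
```

```text
13.37 [0.5064 0.1655 0.3489] F [-5.4 -1.3  4.7] M [-0.48  1.15  0.06] jaw -39.5 q [ 0.17  0.41  1.59 -0.    1.15  0.86] eff6 1.776
13.62 [0.5063 0.1656 0.3489] F [-5.3 -1.6  3.3] M [-0.38  1.21  0.1 ] jaw -50.9 q [ 0.17  0.41  1.59 -0.    1.15  1.06] eff6 1.375
```

```bash
python3 -m inch '-0.5 -0.1 0 -0.1 0;0 0 0 -0.1 0;0 0 0 0 0' >/dev/null; python3 st.py; python3 -m inch '0 0 0 -0.1 0;0 0 0 -0.1 0;0 0 0 0 0' >/dev/null; python3 st.py;  python3 -m inch '0 0 0 -0.1 0;0 0 0 -0.1 0;0 0 0 0 0' >/dev/null; python3 st.py
```

```text
13.87 [0.5061 0.1656 0.3489] F [-3.8 -1.9  3.5] M [-0.26  1.07  0.11] jaw -62.3 q [0.17 0.41 1.59 0.   1.15 1.26] eff6 1.471
14.12 [0.5061 0.1656 0.3489] F [-5.2 -0.6  3.3] M [-0.12  1.15  0.1 ] jaw -73.7 q [0.17 0.41 1.59 0.   1.15 1.46] eff6 1.473
14.37 [0.5061 0.1657 0.3489] F [-4.7  0.   3.4] M [-0.1   1.26  0.05] jaw -85.2 q [0.17 0.41 1.59 0.   1.15 1.66] eff6 1.414
```

```bash
python3 -m inch '0 0 0 -0.08 0;0 0 0 -0.08 0;0 0 0 0 0' >/dev/null; python3 st.py; python3 -m inch '0 0 0 -0.06 0;0 0 0 -0.06 0;0 0 0 0 0' >/dev/null; python3 st.py;  python3 -m inch '0 0 0 -0.06 0;0 0 0 -0.06 0;0 0 0 0 0' >/dev/null; python3 st.py
```

```text
14.62 [0.5061 0.1657 0.3489] F [-4.8  0.6  2.2] M [0.07 1.26 0.15] jaw -94.2 q [0.17 0.41 1.59 0.   1.15 1.82] eff6 1.144
14.87 [0.5061 0.1658 0.3489] F [-5.   1.   2.6] M [0.09 1.25 0.05] jaw -101.1 q [0.17 0.41 1.59 0.   1.15 1.94] eff6 0.761
15.12 [0.5061 0.1658 0.3489] F [-5.3  0.1  2.7] M [ 0.21  1.27 -0.  ] jaw -107.9 q [0.17 0.41 1.59 0.   1.15 2.06] eff6 0.72
```

```bash
python3 -m inch '0 0 0 -0.06 0;0 0 0 -0.06 0;0 0 0 0 0' >/dev/null; python3 st.py; python3 -m inch '0 0 0 -0.06 0;0 0 0 -0.06 0;0 0 0 0 0' >/dev/null; python3 st.py;  python3 - <<'E'
from h import *
c=cal("wrist")
cv2.imwrite("pics/w11.png",c["color"][:,:,::-1])
b=cv2.resize(c["color"][172:300,256:384,::-1],None,fx=4.5,fy=4.5,interpolation=cv2.INTER_CUBIC)
cv2.imwrite("pics/w11c.png",b)
E
```

```text
15.37 [0.5061 0.1658 0.3489] F [-4.4  1.4  2.4] M [ 0.28  1.23 -0.05] jaw -114.8 q [0.17 0.41 1.59 0.   1.15 2.18] eff6 0.685
15.62 [0.5061 0.1658 0.3489] F [-4.9  0.8  1.9] M [ 0.35  1.26 -0.07] jaw -121.7 q [0.17 0.41 1.59 0.   1.15 2.3 ] eff6 0.766
```

View pics/w11c.png

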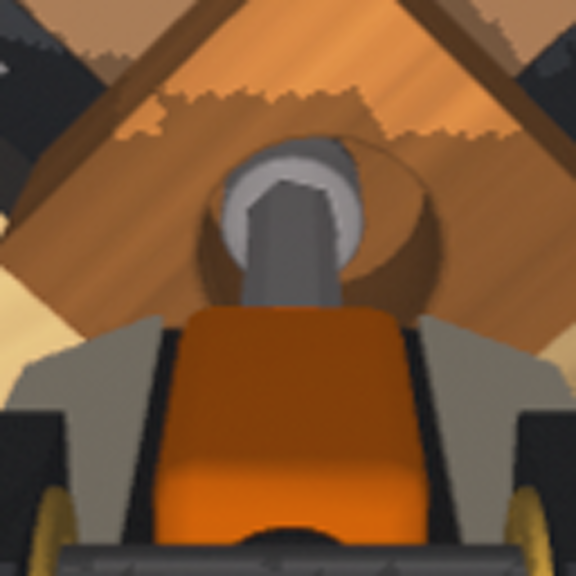

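```bash
python3 - <<'E'
from h import *
print(readout.observe()["opening"])
for n in ["w10","w11"]:
    a=cv2.imread(f"pics/{n}.png")[185:335,240:400]
    b=cv2.resize(a,None,fx=4.9,fy=4,interpolation=cv2.INTER_CUBIC) if 0 else cv2.resize(a,None,fx=4,fy=4,interpolation=cv2.INTER_CUBIC)
    cv2.imwrite(f"pics/{n}z.png",cv2.convertScaleAbs(b,alpha=1.9,beta=10))
E
```

```text
0.02579134700265088
```

View pics/w10z.png

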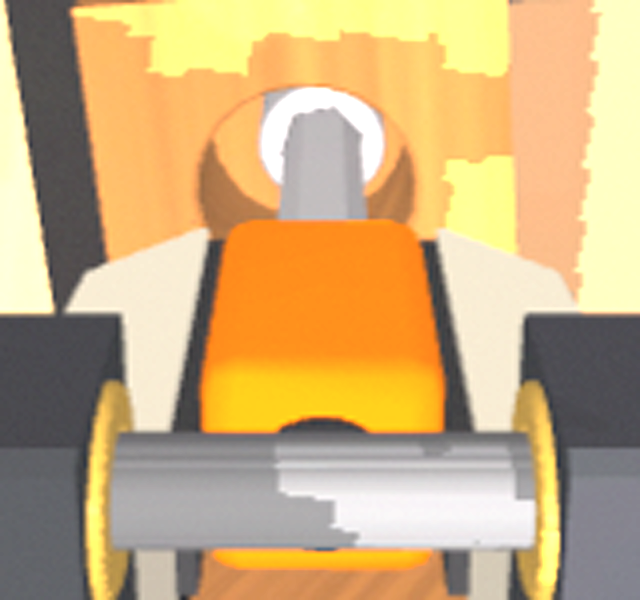

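View pics/w11z.png

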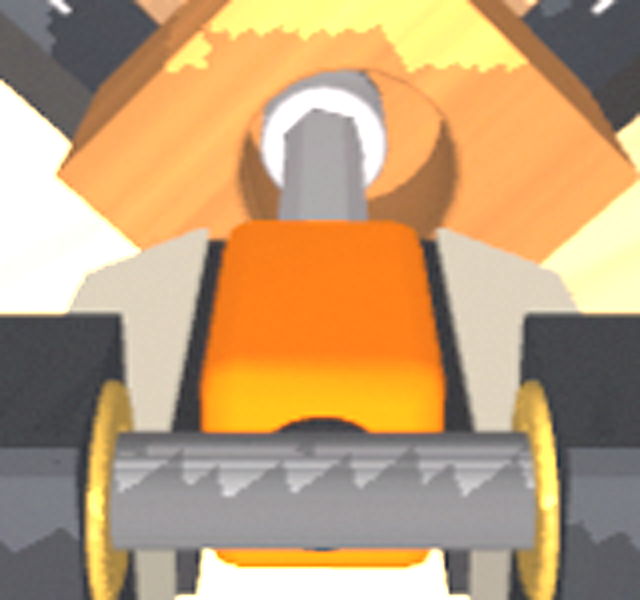

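```bash
python3 -m inch '0 0 0 -0.05 0;0 0 0 0 0' >/dev/null; python3 st.py; python3 -m inch '0 0 0 -0.05 0;0 0 0 0 0' >/dev/null; python3 st.py; python3 -m inch '0 0 0 -0.05 0;0 0 0 0 0' >/dev/null; python3 st.py; 
```

```text
15.83 [0.5061 0.1658 0.3489] F [-4.9  1.   3.3] M [ 0.37  1.22 -0.02] jaw -124.5 q [0.17 0.41 1.59 0.   1.15 2.35] eff6 0.57
16.0 [0.5062 0.1658 0.3489] F [-4.4  2.2  1.7] M [0.45 1.25 0.04] jaw -127.5 q [0.17 0.41 1.59 0.   1.15 2.4 ] eff6 0.5
16.17 [0.5062 0.1658 0.3489] F [-4.7  1.7  2.4] M [0.56 1.2  0.03] jaw -130.4 q [0.17 0.41 1.59 0.   1.15 2.45] eff6 0.607
```

```bash
python3 -m inch '0 0 0 0 0;0 0 0 0 0' >/dev/null; python3 st.py;  python3 - <<'E'
from h import *
c=cal("wrist")
cv2.imwrite("pics/w12.png",c["color"][:,:,::-1])
a=c["color"][185:335,240:400,::-1]
b=cv2.resize(a,None,fx=4,fy=4,interpolation=cv2.INTER_CUBIC)
cv2.imwrite(f"pics/w12z.png",cv2.convertScaleAbs(b,alpha=1.7,beta=10))
E
```

```text
16.33 [0.5063 0.1658 0.3489] F [-3.8  2.3  1.1] M [0.59 1.16 0.03] jaw -130.3 q [0.17 0.41 1.59 0.   1.15 2.45] eff6 0.007
```

View pics/w12z.png

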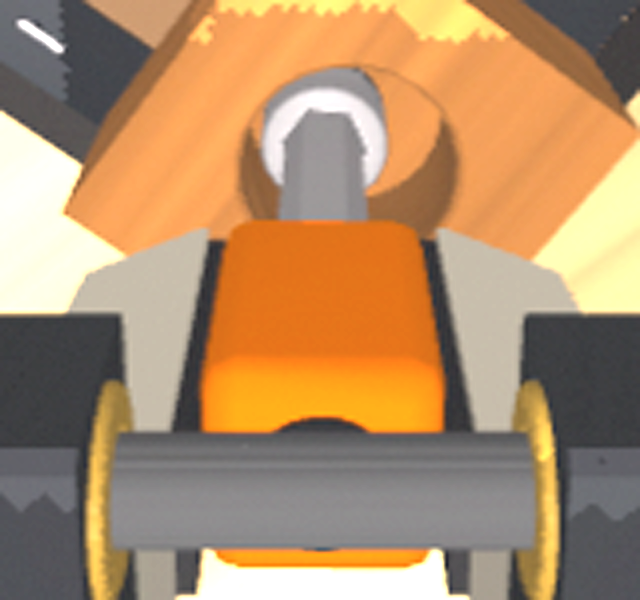

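```bash
python3 - <<'E'
from h import *
s=readout.observe();c=cal("wrist");W=wristW2C(c,s)
m=R.from_euler('xyz',s["tool_rot"]).as_matrix()
ty=m[:,1];tz=m[:,2]
outs=[]
for n in ["w10","w11","w12"]:
    a=cv2.imread(f"pics/{n}.png")
    k=14;x0,y0,w,h=298,200,46,40
    b=cv2.resize(a[y0:y0+h,x0:x0+w],None,fx=k,fy=k,interpolation=cv2.INTER_CUBIC)
    b=cv2.convertScaleAbs(b,alpha=1.2 if n=="w10" else 1.7,beta=0)
    cv2.imwrite(f"pics/{n}q.png",b)
    base=s["tool_pos"].copy();base[2]=.112
    print(n,[ (k*(proj(c,W,base+r*(np.cos(t)*ty+np.sin(t)*tz))-[x0,y0])).round(0).tolist() for r in (.0115,) for t in np.arange(4)*np.pi/2])
    print([ (k*(proj(c,W,base+.0128/np.sqrt(3)*(np.cos(t)*ty+np.sin(t)*tz))-[x0,y0])).round(0).tolist() for t in np.arange(6)*np.pi/3])
E
```

```text
w10 [[558.0, 319.0], [332.0, 527.0], [107.0, 319.0], [332.0, 105.0]]
[[477.0, 319.0], [404.0, 435.0], [260.0, 435.0], [187.0, 319.0], [259.0, 201.0], [405.0, 201.0]]
w11 [[558.0, 319.0], [332.0, 527.0], [107.0, 319.0], [332.0, 105.0]]
[[477.0, 319.0], [404.0, 435.0], [260.0, 435.0], [187.0, 319.0], [259.0, 201.0], [405.0, 201.0]]
w12 [[558.0, 319.0], [332.0, 527.0], [107.0, 319.0], [332.0, 105.0]]
[[477.0, 319.0], [404.0, 435.0], [260.0, 435.0], [187.0, 319.0], [259.0, 201.0], [405.0, 201.0]]
```

View pics/w10q.png

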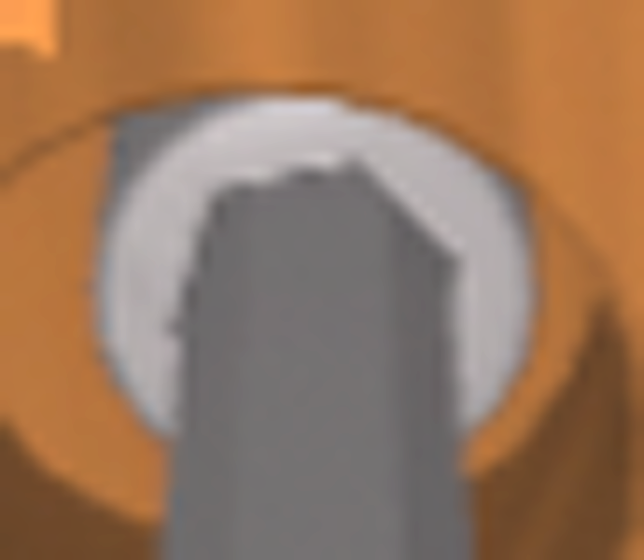

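View pics/w11q.png

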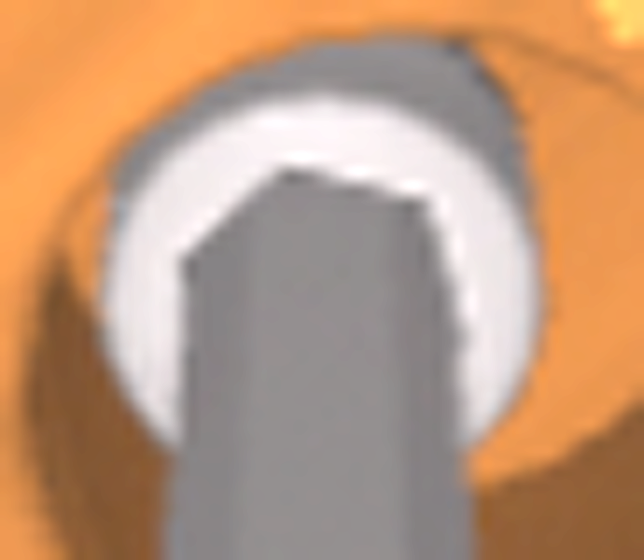

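View pics/w12q.png

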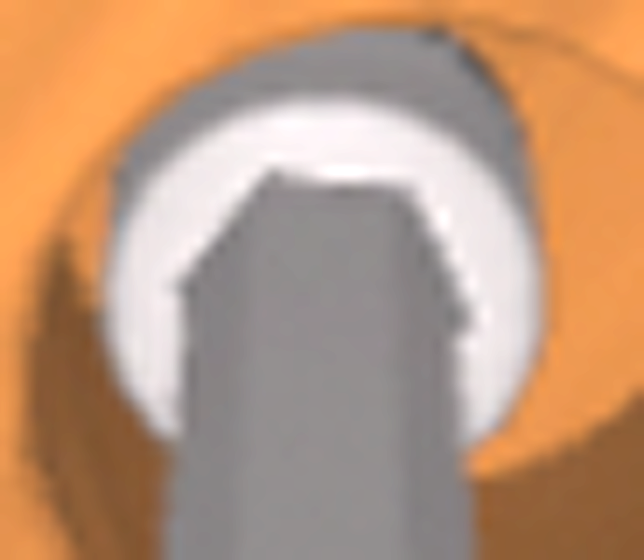

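Comparing the three crops: at first the socket lagged the key as expected, but between w11 and w12 the bolt did not move while the key did. Its orientation fits 154° of turn, which would be the stop if it started at about 2.3 rad. In that case the key may have slipped a flat, so I'll check by turning gently until contact and reading the torque.

```bash
for i in 1 2 3; do python3 -m inch '0 0 0 -0.05 0;0 0 0 0 0;0 0 0 0 0' >/dev/null; python3 st.py; done; python3 -m inch '0 0 0 -0.03 0;0 0 0 0 0;0 0 0 0 0' >/dev/null; python3 st.py;python3 -m inch '0 0 0 -0.03 0;0 0 0 0 0;0 0 0 0 0' >/dev/null; python3 st.py;  python3 - <<'E'
from h import *
c=cal("wrist")
k=14;x0,y0,w,h=298,200,46,40
b=cv2.resize(c["color"][y0:y0+h,x0:x0+w,::-1],None,fx=k,fy=k,interpolation=cv2.INTER_CUBIC)
cv2.imwrite(f"pics/w13q.png",cv2.convertScaleAbs(b,alpha=1.7,beta=10))
E
```

```text
16.68 [0.5063 0.1658 0.3489] F [-4.4  3.1  2.2] M [ 0.66  1.15 -0.03] jaw -133.2 q [0.17 0.41 1.59 0.   1.15 2.5 ] eff6 0.057
16.93 [0.5064 0.1657 0.3489] F [-3.6  3.1  0.8] M [0.9  1.   0.01] jaw -136.2 q [0.17 0.41 1.59 0.   1.15 2.55] eff6 0.109
17.18 [0.5064 0.1657 0.3489] F [-3.4  3.6  0.5] M [ 0.84  1.01 -0.02] jaw -139.1 q [0.17 0.41 1.59 0.   1.15 2.6 ] eff6 0.123
17.43 [0.5064 0.1658 0.349 ] F [-5.2  3.   0.9] M [0.87 1.02 0.04] jaw -140.8 q [0.17 0.41 1.59 0.   1.15 2.63] eff6 0.092
17.68 [0.5063 0.1658 0.349 ] F [-4.7  4.   1.6] M [0.9  1.05 0.02] jaw -142.5 q [0.17 0.41 1.59 0.   1.15 2.66] eff6 0.093
```

View pics/w13q.png

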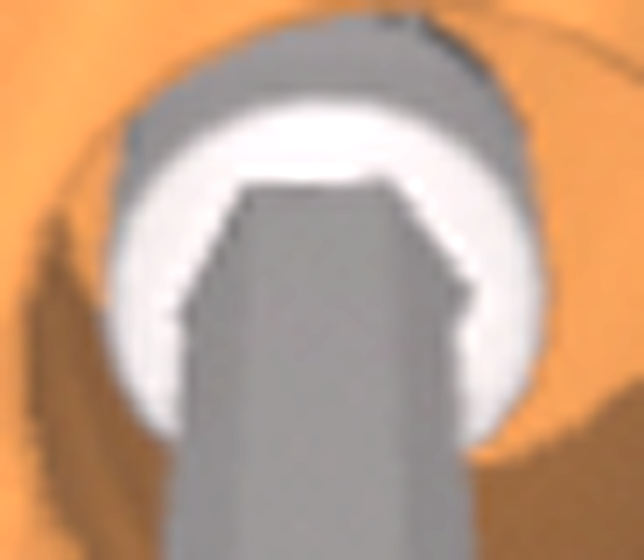

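```bash
for i in 1 2 3 4; do python3 -m inch '0 0 0 -0.04 0;0 0 0 0 0;0 0 0 0 0' >/dev/null; python3 st.py; done;  python3 - <<'E'
from h import *
c=cal("wrist")
k=14;x0,y0,w,h=298,200,46,40
b=cv2.resize(c["color"][y0:y0+h,x0:x0+w,::-1],None,fx=k,fy=k,interpolation=cv2.INTER_CUBIC)
cv2.imwrite(f"pics/w14q.png",cv2.convertScaleAbs(b,alpha=1.7,beta=10))
E
```

```text
17.98 [0.5063 0.1658 0.3489] F [-4.8  4.1  0.9] M [0.94 1.12 0.01] jaw -144.8 q [0.17 0.41 1.59 0.   1.15 2.7 ] eff6 0.113
18.23 [0.5063 0.1658 0.349 ] F [-5.   4.1  1.2] M [ 0.99  1.13 -0.  ] jaw -147.1 q [0.17 0.41 1.59 0.   1.15 2.74] eff6 0.119
18.48 [0.5062 0.1658 0.349 ] F [-3.3  3.7  2. ] M [1.01 1.17 0.08] jaw -149.4 q [0.17 0.41 1.59 0.   1.15 2.78] eff6 0.158
18.73 [0.5062 0.1658 0.3489] F [-4.3  4.1  1.5] M [0.92 1.13 0.15] jaw -151.7 q [0.17 0.41 1.59 0.   1.15 2.82] eff6 0.204
```

View pics/w14q.png

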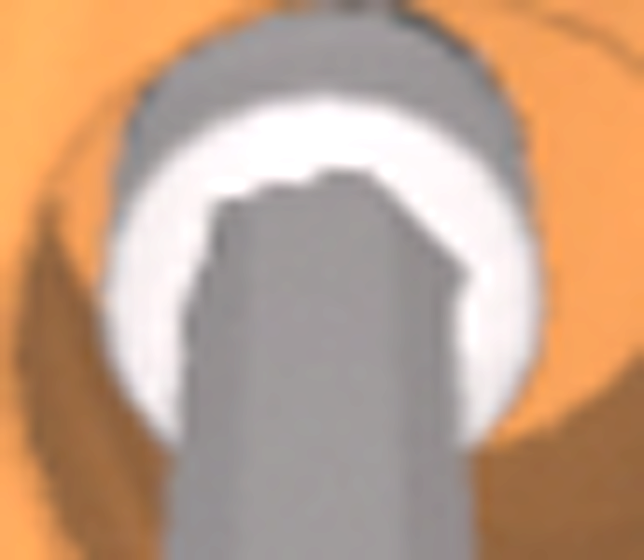

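```bash
for i in 1 2 3 ; do python3 -m inch '0 0 0 -0.03 0;0 0 0 0 0;0 0 0 0 0' >/dev/null; python3 st.py; done; 
```

```text
19.03 [0.5062 0.1658 0.349 ] F [-5.5  4.   1.2] M [0.98 1.15 0.2 ] jaw -153.4 q [0.17 0.41 1.59 0.   1.15 2.85] eff6 0.216
19.28 [0.5062 0.1659 0.3489] F [-3.8  3.   1.4] M [1.01 1.14 0.16] jaw -155.1 q [0.17 0.41 1.59 0.   1.15 2.88] eff6 0.249
19.53 [0.5063 0.1658 0.3489] F [-4.2  2.   1.9] M [1.01 1.17 0.11] jaw -156.8 q [0.17 0.41 1.59 0.   1.15 2.91] eff6 0.191
```

```bash
python3 - <<'E'
from h import *
c=cal("wrist")
cv2.imwrite("pics/w15.png",c["color"][:,:,::-1])
k=14;x0,y0,w,h=298,200,46,40
b=cv2.resize(c["color"][y0:y0+h,x0:x0+w,::-1],None,fx=k,fy=k,interpolation=cv2.INTER_CUBIC)
cv2.imwrite(f"pics/w15q.png",cv2.convertScaleAbs(b,alpha=1.7,beta=10))
E
```

```text
(no output)
```

View pics/w15q.png

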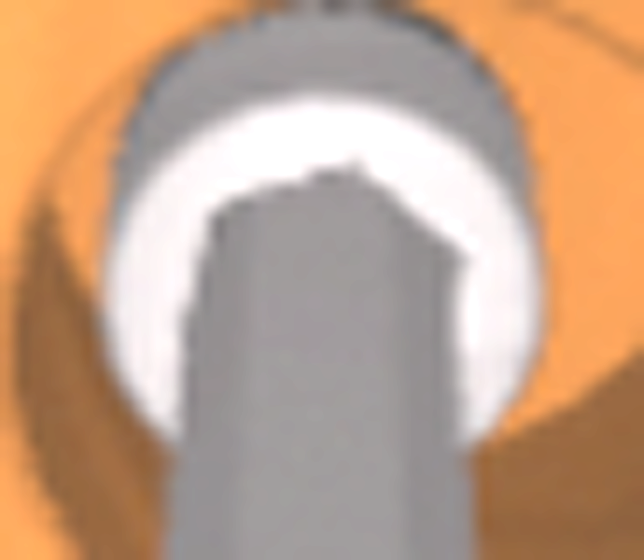

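View pics/w15.png

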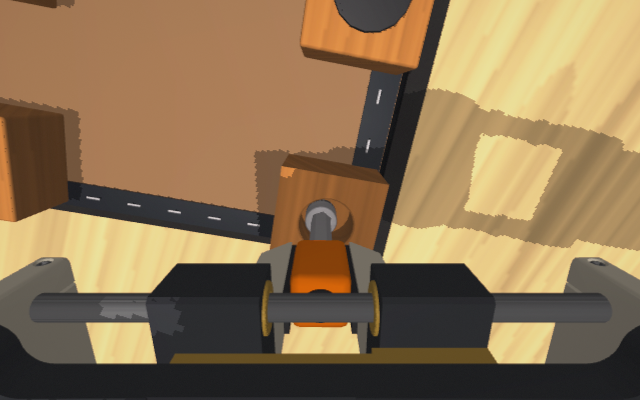

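```bash
python3 - <<'E'
from h import *
s=readout.observe();c=cal("wrist");W=wristW2C(c,s)
m=R.from_euler('xyz',s["tool_rot"]).as_matrix();ty=m[:,1];tz=m[:,2]
base=s["tool_pos"].copy();base[2]=.112
k=7;x0,y0,w,h=298,200,46,40
rows=[]
def cc(im):return cv2.convertScaleAbs(im,alpha=1.5)
I={n:cv2.imread(f"pics/{n}.png") for n in ["w10","w12","w15"]}
out=[]
for n,angs in [("w10",(4,8,12)),("w12",(-8,-4,0)),("w15",(8,13,18))]:
    r=[]
    for a in angs:
        b=cc(cv2.resize(I[n][y0:y0+h,x0:x0+w],None,fx=k,fy=k,interpolation=cv2.INTER_CUBIC))
        if n!="x":
            # a = ccw-in-image lag; image ccw: image x=ty, image down=tz -> ccw angle = -t
            P=[k*(proj(c,W,base+.0128/np.sqrt(3)*(np.cos(t)*ty+np.sin(t)*tz))-[x0,y0])+[-4,-3] for t in np.arange(6)*np.pi/3-np.radians(a)]
            cv2.polylines(b,[np.int32(P)],True,(0,0,255),1)
            C=[k*(proj(c,W,base+.0115*(np.cos(t)*ty+np.sin(t)*tz))-[x0,y0])+[-4,-3] for t in np.arange(0,6.3,.1)]
            cv2.polylines(b,[np.int32(C)],True,(255,0,0),1)
        cv2.putText(b,f"{n} {a}",(5,20),0,.5,(0,0,0),1)
        r.append(b[:200,50:290])
    out.append(np.hstack(r))
cv2.imwrite("pics/ov.png",np.vstack(out)); print(np.vstack(out).shape)
E
```

```text
(600, 720, 3)
```

View pics/ov.png

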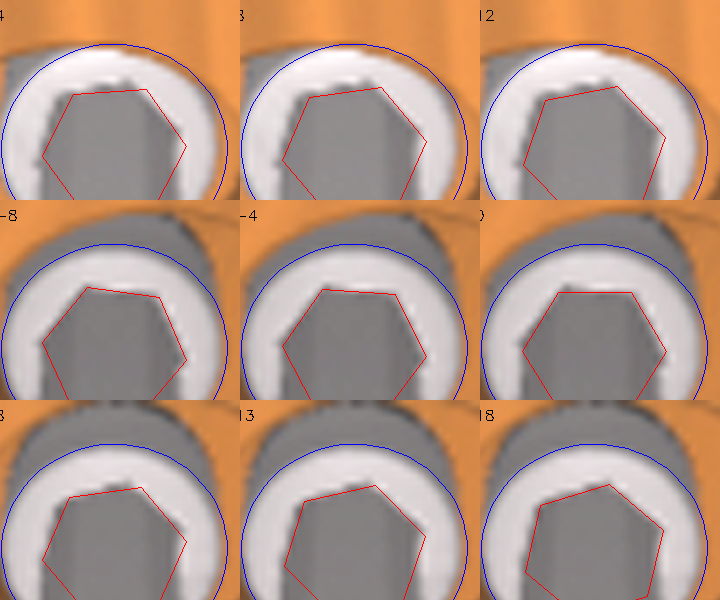

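Lag estimates: about 10° in w10, −5° in w12 and about 14° now. The torque is close to plain thread drag, so this isn't settled. Turning 0.15 rad more will decide it: if the bolt is tight the lag grows, and if it is still turning the lag stays the same.

```bash
for i in 1 2 3 ; do python3 -m inch '0 0 0 -0.05 0;0 0 0 0 0;0 0 0 0 0' >/dev/null; python3 st.py; done; cat > ov.py <<'E'
from h import *
import sys
n=sys.argv[1];angs=[float(a) for a in sys.argv[2:]]
s=readout.observe();c=cal("wrist");W=wristW2C(c,s)
cv2.imwrite(f"pics/{n}.png",c["color"][:,:,::-1])
m=R.from_euler('xyz',s["tool_rot"]).as_matrix();ty=m[:,1];tz=m[:,2]
base=s["tool_pos"].copy();base[2]=.112
k=8;x0,y0,w,h=304,202,34,34
r=[]
for a in angs:
    b=cv2.convertScaleAbs(cv2.resize(c["color"][y0:y0+h,x0:x0+w,::-1],None,fx=k,fy=k,interpolation=cv2.INTER_CUBIC),alpha=1.5)
    if a<90:
        P=[k*(proj(c,W,base+.0128/np.sqrt(3)*(np.cos(t)*ty+np.sin(t)*tz))-[x0,y0])+[-4,-4] for t in np.arange(6)*np.pi/3-np.radians(a)]
        cv2.polylines(b,[np.int32(P)],True,(0,0,255),1)
    cv2.putText(b,f"{a}",(5,20),0,.5,(0,0,0),1); r.append(b)
while len(r)%3: r.append(r[-1]*0)
cv2.imwrite(f"pics/{n}o.png",np.vstack([np.hstack(r[i:i+3])[:200,:266*3] if 0 else np.hstack(r[i:i+3])[:,:800] for i in range(0,len(r),3)]))
E
python3 ov.py w16 99 10 14 18 22 26
```

```text
19.88 [0.5063 0.1658 0.3489] F [-3.6  3.1  0.8] M [0.97 1.11 0.27] jaw -159.7 q [0.17 0.41 1.59 0.   1.15 2.96] eff6 0.286
20.13 [0.5063 0.1658 0.349 ] F [-4.6  3.7  0.7] M [0.97 1.11 0.08] jaw -162.5 q [0.17 0.41 1.59 0.   1.15 3.01] eff6 0.169
20.38 [0.5063 0.1658 0.349 ] F [-4.5  4.   0.8] M [0.97 1.04 0.18] jaw -165.4 q [0.17 0.41 1.59 0.   1.15 3.06] eff6 0.256
```

View pics/w16o.png

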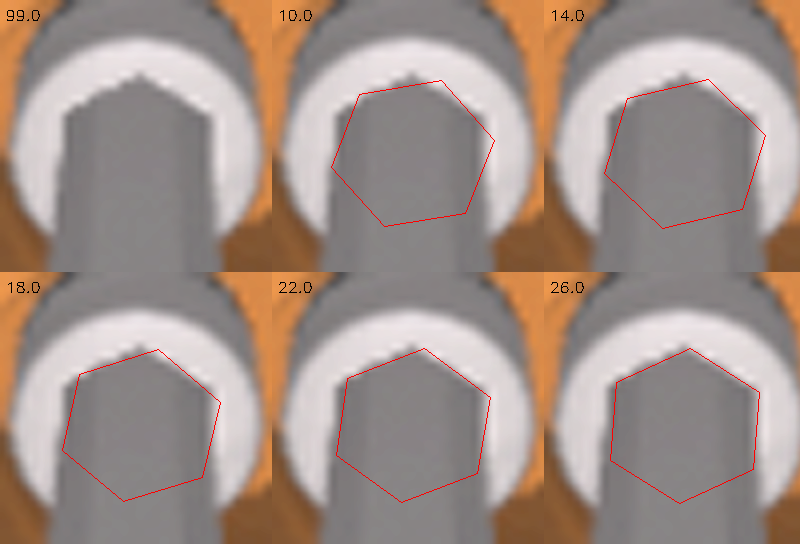

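The lag has grown to about 28°, so the bolt stayed put while the key was forced round in the socket. That makes it tight, with about 154° turned, and the torque history agrees. The key axis is also carrying about 6 N of sideways load, so I'll back off inside the socket play, let go, regrasp square and centred a quarter turn back, and check tightness cleanly.

```bash
python3 -m inch '-0.5 0.5 0 0.1 0;0 0 0 0.1 0;0 0 0 0.1 0;0 0 0 0 0;0 0 0 0 0'>/dev/null; python3 st.py; python3 ov.py w17 99 6 10 14 18 22
```

```text
20.85 [0.5059 0.1661 0.349 ] F [-4.   1.6 -0.1] M [0.62 0.91 0.07] jaw -148.5 q [0.17 0.41 1.59 0.   1.15 2.76] eff6 -0.366
```

View pics/w17o.png

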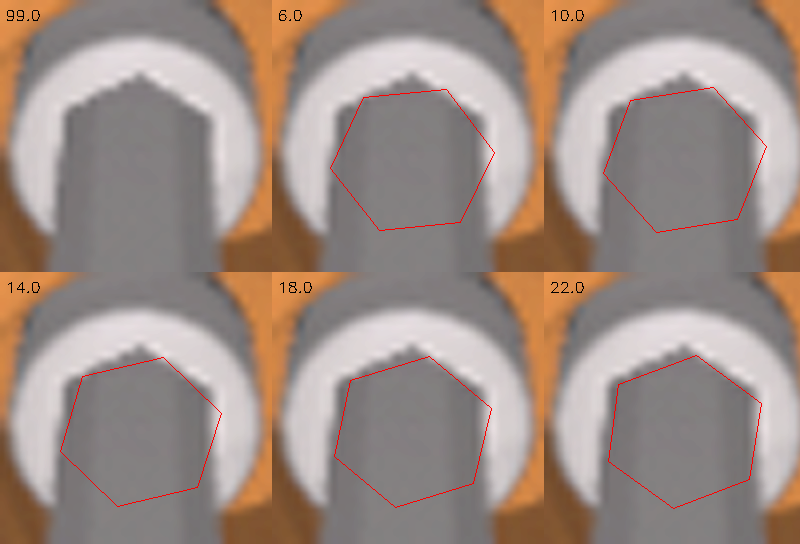

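The lag is still about 28° after turning back, so the wedged key took the bolt about 17° back with it. I'll let go so the key can relax, then regrasp with room to turn and bring it up tight again.

```bash
python3 -m inch '0 0 0 0 0.3;0 0 0 0 0.5;0 0 0 0 0.6;0 0 0 0 0.6;0 0 0 0 0.6'; python3 st.py; python3 ov.py w18 99 -10 0 10 20 28
```

```text
time: 21.32
tool_pos: [0.5062, 0.1659, 0.3492]
tool_rot: [-2.333, 1.57, -0.212]
contact_force: [-0.0, 0.2, -0.0]
opening: 0.0497
21.32 [0.5062 0.1659 0.3492] F [-0.   0.2 -0. ] M [ 0.13  0.02 -0.08] jaw -148.5 q [ 0.17  0.41  1.59 -0.    1.15  2.76] eff6 0.004
```

View pics/w18o.png

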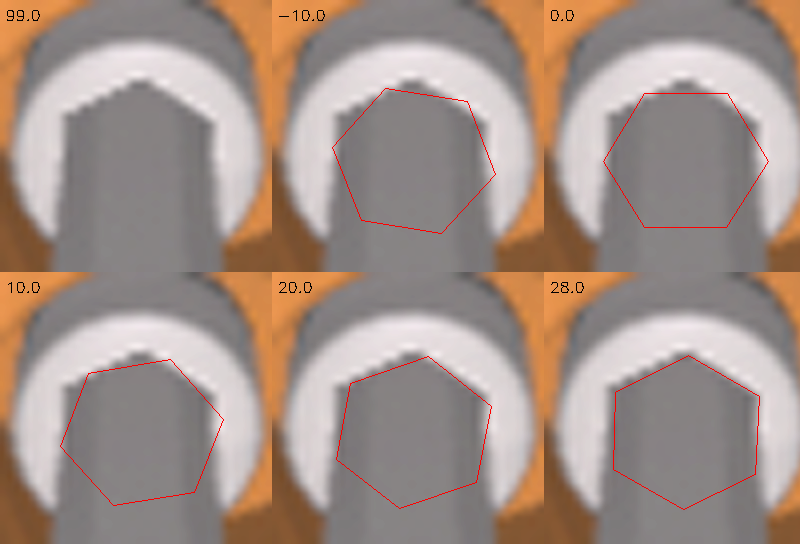

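View pics/w18.png

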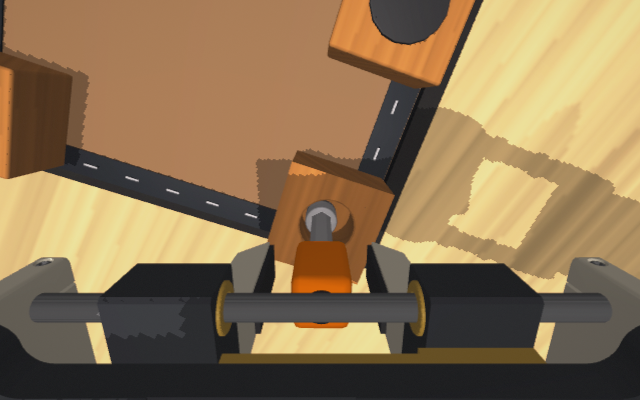

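The key stays upright on its own, still wedged near the corner position. I'll turn the open gripper a quarter turn back and regrasp.

```bash
python3 -m inch '0.4 0 0 0.125 0.65;0 0 0 0.125 0.65;0 0 0 0.125 0.65;0 0 0 0.125 0.65;0 0 0 0.125 0.65;0 0 0 0.125 0.65;0 0 0 0.125 0.65;0 0 0 0.125 0.65'>/dev/null;  python3 -m inch '0 0 0 0.125 0.65;0 0 0 0.125 0.65;0 0 0 0.125 0.65;0 0 0 0.125 0.65;0 0 0 0.071 0.6;0 0 0 0 0.6;0 0 0 0 0.6'; python3 st.py; python3 ov.py w19 99 20 28
```

```text
time: 22.62
tool_pos: [0.5064, 0.166, 0.3491]
tool_rot: [2.155, 1.57, -0.438]
contact_force: [-0.7, -0.2, -0.1]
opening: 0.0551
22.62 [0.5064 0.166  0.3491] F [-0.7 -0.2 -0.1] M [ 0.03  0.06 -0.05] jaw -58.6 q [ 0.17  0.41  1.59 -0.    1.15  1.2 ] eff6 -0.27
```

View pics/w19.png

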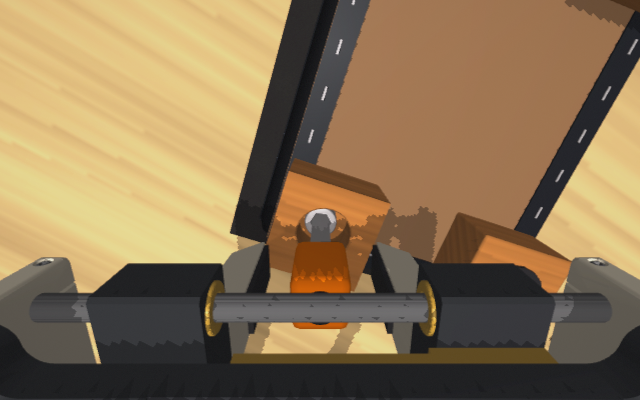

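View pics/w19o.png

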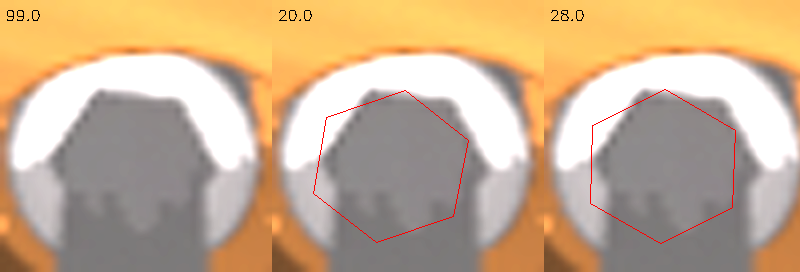

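From this side the socket's corners are at (50,160) and (215,160) in the crop, with the key turned 30° to it: wedged on its corners. I'll grip and turn clockwise to the stop in small steps, watching both torque and picture.

```bash
python3 -m inch '0 0 0 0 0.3;0 0 0 0 0;0 0 0 0 0;0 0 0 0 0;0 0 0 0 0' 50; python3 st.py; for i in 1 2 3 ; do python3 -m inch '0 0 0 -0.04 0;0 0 0 -0.04 0;0 0 0 0 0' >/dev/null; python3 st.py; done; python3 ov.py w20 99 20 28 -8 -4 0
```

```text
time: 23.08
tool_pos: [0.5063, 0.166, 0.3491]
tool_rot: [1.981, 1.571, -0.61]
contact_force: [-0.6, 0.0, -0.5]
opening: 0.0262
23.08 [0.5063 0.166  0.3491] F [-0.6  0.  -0.5] M [-0.07  0.01 -0.  ] jaw -58.5 q [ 0.17  0.41  1.59 -0.    1.15  1.19] eff6 0.006
23.33 [0.5063 0.166  0.349 ] F [-0.2 -0.1  0.5] M [-0.1  -0.03  0.09] jaw -63.1 q [ 0.17  0.41  1.59 -0.    1.15  1.27] eff6 0.641
23.58 [0.5063 0.166  0.349 ] F [ 0.4 -0.7  0.1] M [-0.15 -0.03  0.07] jaw -67.6 q [ 0.17  0.41  1.59 -0.    1.15  1.35] eff6 0.645
23.83 [0.5063 0.1659 0.3491] F [ 0.7 -0.9 -0.7] M [-0.2  -0.1   0.11] jaw -72.2 q [ 0.17  0.41  1.59 -0.    1.15  1.43] eff6 0.648
```

View pics/w20o.png

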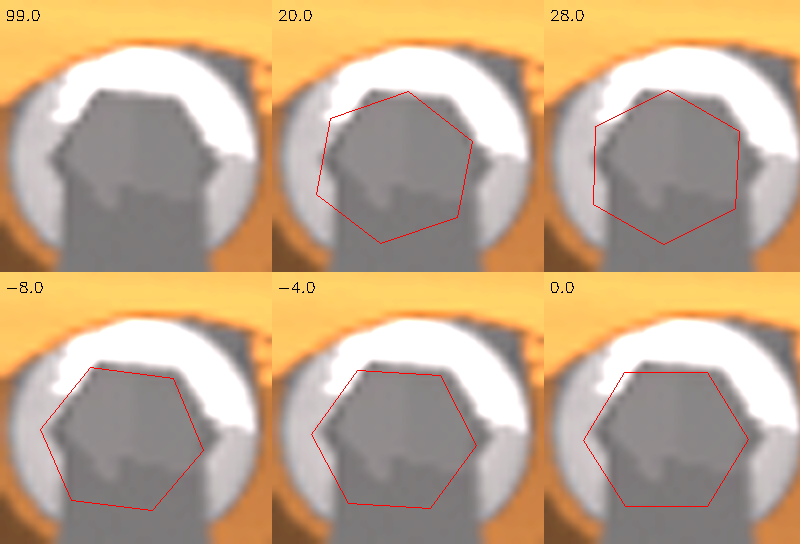

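The bolt is following with drag-level torque and hardly any side load. I'll carry on to the stop.

```bash
for i in 1 2 3 4; do python3 -m inch '0 0 0 -0.04 0;0 0 0 0 0;0 0 0 0 0' >/dev/null; python3 st.py; done; python3 ov.py w21 99 -3 0 3 6 10
```

```text
24.13 [0.5063 0.1659 0.349 ] F [-0.  -0.4  0. ] M [-0.23 -0.1   0.06] jaw -74.3 q [ 0.17  0.41  1.59 -0.    1.15  1.47] eff6 0.194
24.38 [0.5063 0.1659 0.3491] F [ 0.2 -0.5  0.6] M [-0.32 -0.03  0.02] jaw -76.7 q [ 0.17  0.41  1.59 -0.    1.15  1.51] eff6 0.183
24.63 [0.5063 0.166  0.3491] F [-0.1 -1.2 -0.4] M [-0.35 -0.07  0.12] jaw -78.9 q [ 0.17  0.41  1.59 -0.    1.15  1.55] eff6 0.214
24.88 [0.5063 0.1659 0.349 ] F [ 0.6 -1.9 -0.9] M [-0.42 -0.19  0.07] jaw -81.2 q [ 0.17  0.41  1.59 -0.    1.15  1.59] eff6 0.208
```

View pics/w21o.png

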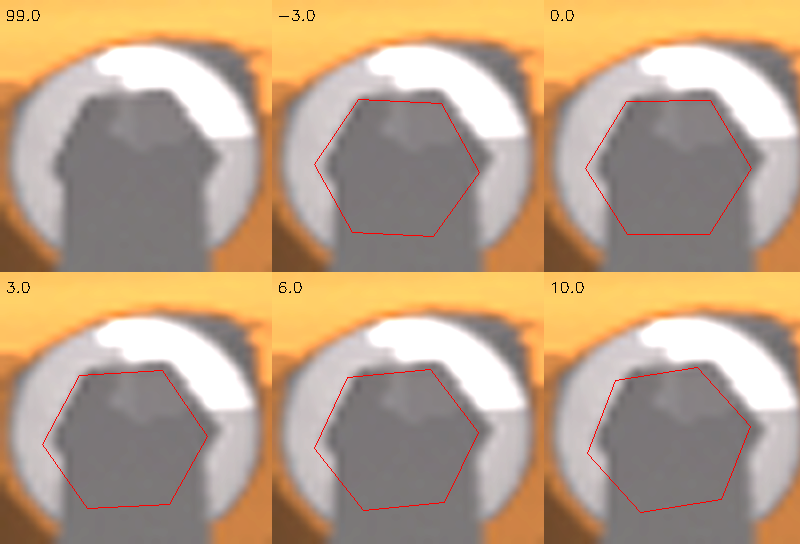

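The lag has gone through the corner position again, and the bolt stopped at the same world angle as before (hex corner at about −77°). That confirms the hard stop at tight. To leave the key properly nested rather than wedged, I'll take it past the corner into the next play zone and up against the stop once more.

```bash
for i in 1 2 3 4; do python3 -m inch '0 0 0 -0.07 0;0 0 0 -0.07 0;0 0 0 0 0' >/dev/null; python3 st.py; done; python3 ov.py w22 99 -34 -30 -26 -22 30
```

```text
25.18 [0.5063 0.1659 0.349 ] F [ 0.5 -2.   0.5] M [-0.49 -0.17 -0.11] jaw -89.5 q [ 0.17  0.41  1.59 -0.    1.15  1.73] eff6 0.895
25.43 [0.5063 0.1659 0.349 ] F [ 0.3 -2.7  0.8] M [-0.48 -0.14 -0.05] jaw -97.4 q [ 0.17  0.41  1.59 -0.    1.15  1.87] eff6 0.976
25.68 [0.5062 0.1661 0.349 ] F [-0.  -1.   1.1] M [-0.25 -0.04  0.01] jaw -105.3 q [0.17 0.41 1.59 0.   1.15 2.01] eff6 0.983
25.93 [0.5063 0.1659 0.349 ] F [ 0.5 -2.2  0.8] M [-0.57 -0.01  0.02] jaw -113.3 q [ 0.17  0.41  1.59 -0.    1.15  2.15] eff6 0.997
```

View pics/w22o.png

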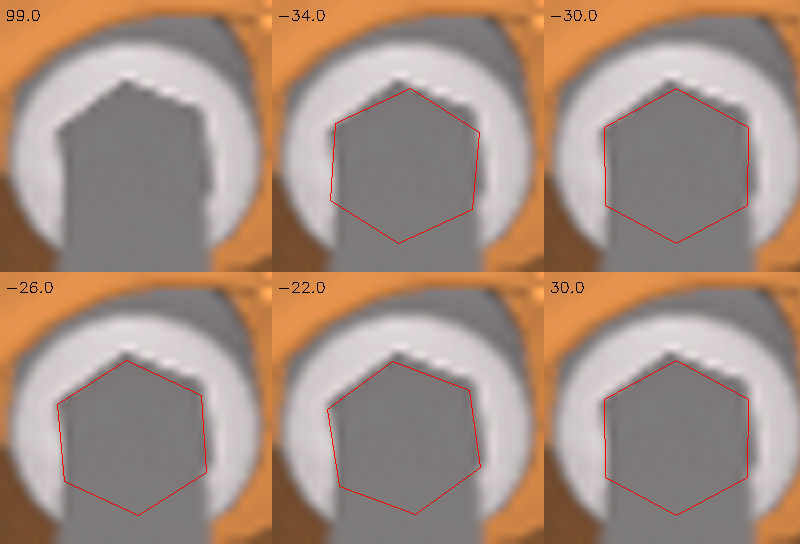

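Nested now, with a lag of about 5° and the bolt still at −78°. A last gentle push onto the stop.

```bash
for i in 1 2 3 4; do python3 -m inch '0 0 0 -0.04 0;0 0 0 0 0;0 0 0 0 0' >/dev/null; python3 st.py; done; python3 ov.py w23 99 -26 -22 -18 -14 -10
```

```text
26.23 [0.5063 0.1659 0.349 ] F [ 0.4 -3.1 -0.3] M [-0.75  0.02 -0.01] jaw -115.5 q [ 0.17  0.41  1.59 -0.    1.15  2.19] eff6 0.114
26.48 [0.5063 0.1659 0.349 ] F [ 0.4 -3.7  0.4] M [-0.78 -0.07  0.06] jaw -117.9 q [ 0.17  0.41  1.59 -0.    1.15  2.23] eff6 0.173
26.73 [0.5063 0.1659 0.349 ] F [ 0.4 -5.8  0.3] M [-0.95  0.    0.11] jaw -120.2 q [ 0.17  0.41  1.59 -0.    1.15  2.27] eff6 0.2
26.98 [0.5063 0.1659 0.349 ] F [-0.1 -4.   0.3] M [-1.07  0.01  0.1 ] jaw -122.5 q [ 0.17  0.41  1.59 -0.    1.15  2.31] eff6 0.235
```

View pics/w23o.png

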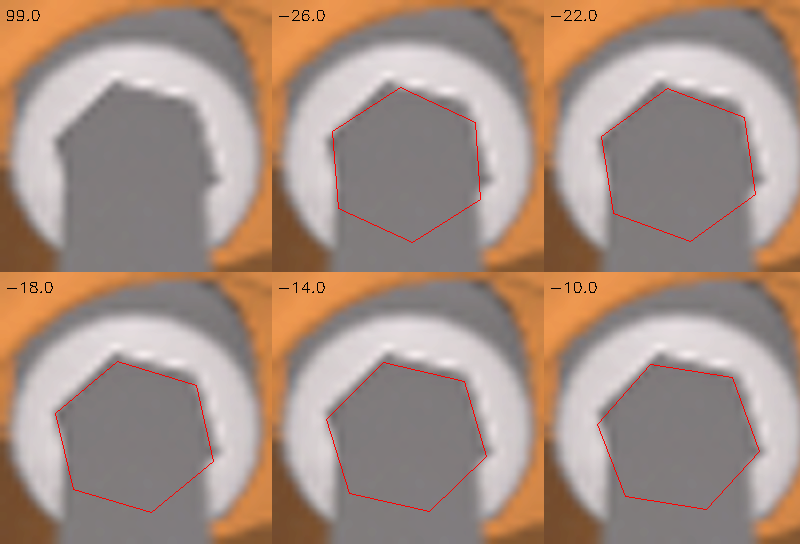

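```bash
for i in 1 2 3; do python3 -m inch '0 0 0 -0.03 0;0 0 0 0 0;0 0 0 0 0' >/dev/null; python3 st.py; done; python3 ov.py w24 99 -18 -14 -10 -6 -2
```

```text
27.28 [0.5063 0.1659 0.349 ] F [ 0.7 -4.6  1.5] M [-1.19  0.06  0.12] jaw -124.2 q [ 0.17  0.41  1.59 -0.    1.15  2.34] eff6 0.21
27.53 [0.5063 0.1659 0.349 ] F [-0.4 -5.6  0.3] M [-1.18 -0.03  0.16] jaw -125.9 q [ 0.17  0.41  1.59 -0.    1.15  2.37] eff6 0.211
27.78 [0.5063 0.1659 0.349 ] F [-0. -5.  1.] M [-1.18  0.04  0.26] jaw -127.7 q [ 0.17  0.41  1.59 -0.    1.15  2.4 ] eff6 0.276
```

View pics/w24o.png

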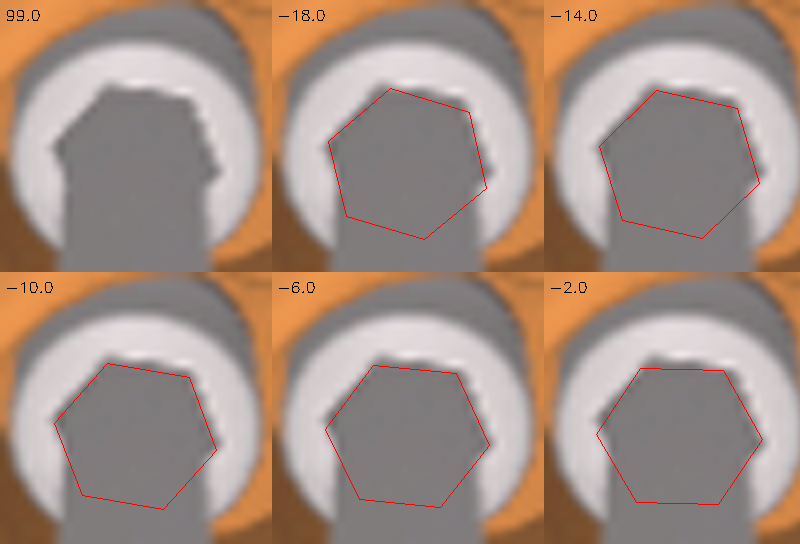

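The bolt holds at the same angle while torque climbs to 0.26 N m, about twice the drag, so it is tight. Releasing.

```bash
python3 -m inch '0 0 0 0 0.15;0 0 0 0 0.3;0 0 0 0 0.6;0 0 0 0 0.7;0 0 0 0 0.7;0 0 0 0 0.7'; python3 st.py; python3 ov.py w25 99 -18 -14 -10 -6 -2
```

```text
time: 28.33
tool_pos: [0.5063, 0.1663, 0.349]
tool_rot: [-0.789, 1.57, 1.694]
contact_force: [-0.6, 0.5, 0.6]
opening: 0.0498
28.33 [0.5063 0.1663 0.349 ] F [-0.6  0.5  0.6] M [ 0.13  0.08 -0.01] jaw -127.7 q [0.17 0.41 1.59 0.   1.15 2.4 ] eff6 -0.005
```

View pics/w25o.png

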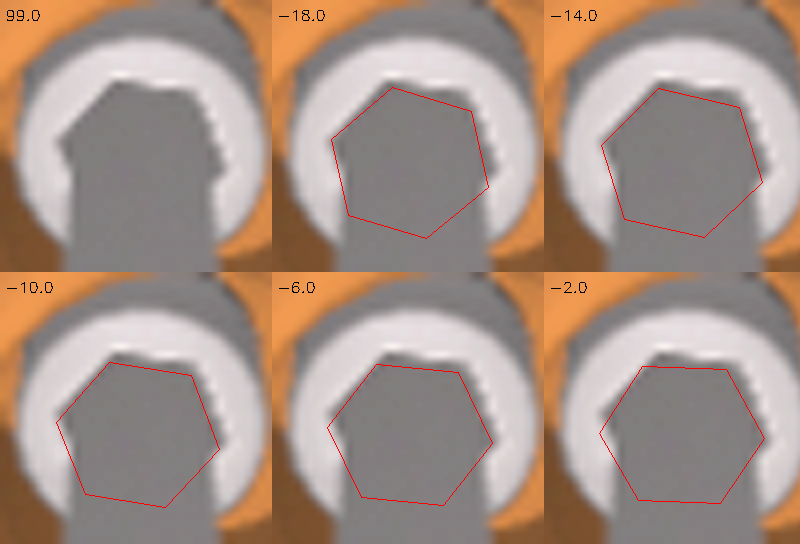

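View pics/w25.png

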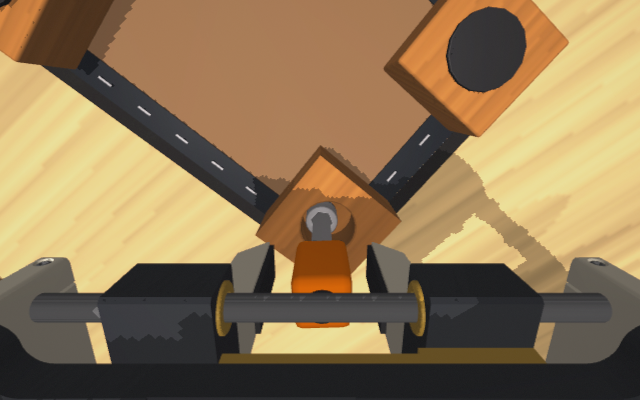

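The key stands free between the open jaws and the bolt hasn't moved. Backing straight up.

```bash
python3 -m inch '0 0 0 0 0.8;0 0 3 0 0.8;0 0 8 0 0.8;0 0 15 0 0.8;0 0 20 0 0.8;0 0 25 0 0.8;0 0 25 0 0.8;0 0 15 0 0.8'; python3 -m inch '0 0 10 0 0.8;-10 0 5 0 0.8;-25 -35 0 0 0.8;-25 -35 0 0 0.8;-20 -35 0 0 0.8;0 -35 0 0 0.8;0 -20 0 0 0.8;0 0 0 0 0.8';python3 -m inch '0 0 0 0 0.8;0 0 0 0 0.8'; python3 - <<'E'
from h import *
for n in ["scene","top","wrist"]:
    c=cal(n); a=c["color"][:,:,::-1]; cv2.imwrite(f"pics/{n}9.png",a)
    if n=="scene": cv2.imwrite("pics/scene9c.png",cv2.resize(a[60:230,270:480],None,fx=3.5,fy=3.5,interpolation=cv2.INTER_CUBIC))
    if n=="top": cv2.imwrite("pics/top9c.png",cv2.resize(a[200:260,180:260],None,fx=8,fy=8,interpolation=cv2.INTER_CUBIC))
E
```

```text
time: 29.05
tool_pos: [0.5062, 0.166, 0.4637]
tool_rot: [-2.298, 1.567, 0.185]
contact_force: [0.0, -0.1, -0.0]
opening: 0.0738
time: 29.72
tool_pos: [0.4268, 0.0056, 0.4746]
tool_rot: [1.395, 1.569, -2.409]
contact_force: [0.7, -0.5, -0.5]
opening: 0.0738
time: 29.88
tool_pos: [0.4275, 0.0087, 0.4746]
tool_rot: [0.148, 1.569, 2.63]
contact_force: [1.5, 0.0, 0.6]
opening: 0.0734
```

View pics/scene9.png

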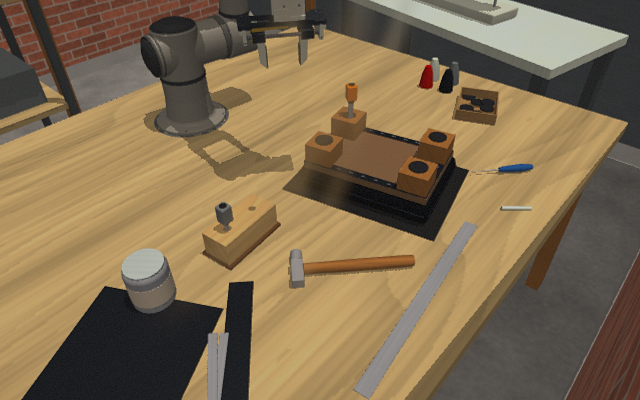

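View pics/scene9c.png

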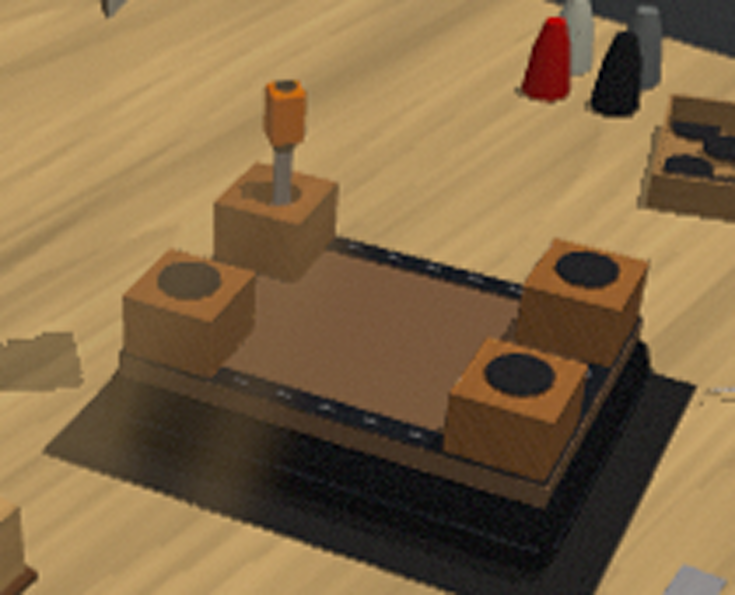

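View pics/top9.png

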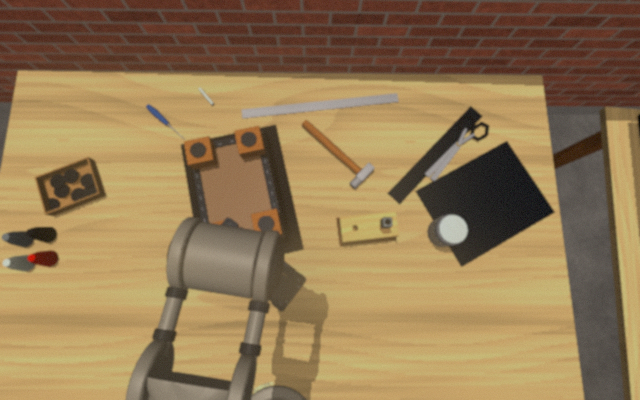

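View pics/wrist9.png

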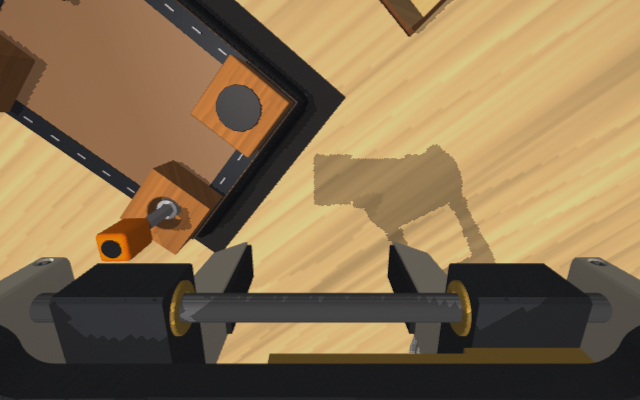

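The key stands upright in the foot (scene view, grip top near (351,85)), and the other objects look unmoved. I'll check its height numerically and diff the images around the other items.

```bash
python3 - <<'E'
from h import *
c=cal("scene");W=c["world_to_cam"]
for z in (.212,.17,.126,.112): print(z,proj(c,W,[.507,.166,z]))
a=cv2.imread("pics/scene0.png").astype(int);b=cv2.imread("pics/scene9.png").astype(int)
for n,(x0,y0,x1,y1) in dict(small=(205,195,238,235),tin=(115,245,180,315),hammer=(285,245,420,290)).items(): print(n,np.abs(a-b)[y0:y1,x0:x1].mean().round(2),(np.abs(a-b)[y0:y1,x0:x1].max(2)>40).sum())
s=readout.observe();print(s["time"],s["contact_force"])
E
```

```text
0.212 [351.79673987  84.14789582]
0.17 [351.26834643  99.08451947]
0.126 [350.73908335 114.04572605]
0.112 [350.57563011 118.66622158]
small 1.82 0
tin 1.97 0
hammer 1.84 0
30.0833 [ 0.94267105 -0.7613537  -0.63139186]
```

```bash
python3 -c "
from cell import workorder
print(workorder.hand_in())"
```

```text
the job is handed in; nothing more can be done
None
```

The orange key is standing released in the open foot's bolt and the bolt is up tight, as far as I can measure. I handed the job in at about 30 s; no verdict was reported.

**Seating:** I lined the key up with the socket by camera. It then went in with no noticeable force until it touched the socket floor 28 mm below the foot's top, at about 4 N.

**Tightening:** The bolt turned about 154° clockwise, which would put its start at about 2.3 rad. I missed the stop at first because I was turning on through it. The key was forced past one flat and wedged on its corners. When I backed off, it took the bolt about 17° loose again. I let go, regrasped a quarter turn back and tightened again, and the bolt stopped at the same angle as before to within about 2–3°. On the last push the bolt did not move while the torque rose to 0.26 N m, about twice the drag.

**Last checks:**
- **Key:** its top shows within 1 pixel of where a fully seated, upright key should be.
- **Small key, tin and hammer:** no visible change from the first picture.
- **Robot:** the arm is clear of everything.

**Less certain:** I judged the bolt's angle from pictures, good to about ±3°. The key also slipped in the socket at a lower torque than I expected, so check the tightness by hand.

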